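Return three bottles to their own spill dishes

TASK

The three bottles in the steel spill dishes stand in each other's dishes. Change them round so that the big brown bottle stands in the middle of the widest dish, the medium white bottle in the middle of the middle-sized dish and the small slim bottle in the middle of the smallest dish; the empty rubber mat is there to set one aside meanwhile. Keep the bottles upright, and do not shift the timer, the calculator or the tape roll.

Things in the scene. Friction and masses are not known exactly. Their poses are not given: they have to be found in the camera images.
- bottle_big_center (a point): the big bottle: brown with a black screw cap, 60 mm in diameter, 118 mm tall, about 0.26 kg. The point is its centre, on its axis half-way up (59 mm above its foot); z along the axis to the cap. The body is a plain 60 mm cylinder from 5 to 85 mm above the foot, then come the shoulder and the cap. At the start it stands in a dish that is not its own.
- bottle_medium_center (a point): the medium bottle: squat, white, with a yellow cap, 42 mm in diameter, 62 mm tall, about 0.05 kg. The point is its centre, on its axis half-way up (31 mm above its foot); z along the axis to the cap. The body is a plain 42 mm cylinder from 5 to 44 mm above the foot. At the start it stands in a dish that is not its own.
- bottle_small_center (a point): the small bottle: slim, white, with a light blue cap, 28 mm in diameter, 58 mm tall, about 0.02 kg. The point is its centre, on its axis half-way up (29 mm above its foot); z along the axis to the cap. The body is a plain 28 mm cylinder from 5 to 41 mm above the foot. At the start it stands in a dish that is not its own.
- dish_wide: round spill dish of bright spun steel, fixed to the counter, the widest of the three: 124 mm across its rim, flat inner floor 112 mm across, floor 3 mm above the counter, thin rim rising to 9 mm above the counter. Origin: centre of its underside, on the counter; z up.
- dish_mid: round spill dish of bright spun steel, fixed to the counter, the middle-sized of the three: 106 mm across its rim, flat inner floor 94 mm across, floor 3 mm above the counter, thin rim rising to 9 mm above the counter. Origin: centre of its underside, on the counter; z up.
- dish_narrow: round spill dish of bright spun steel, fixed to the counter, the smallest of the three: 88 mm across its rim, flat inner floor 76 mm across, floor 3 mm above the counter, thin rim rising to 9 mm above the counter. Origin: centre of its underside, on the counter; z up.
- mat: flat square dark rubber mat, 100 x 100 x 4 mm, fixed to the counter, empty at the start: a free spot where a bottle may stand for a while. Origin: centre of its underside; its top is 4 mm above the counter.
- timer: bystander: flat white lab timer with a display and two buttons, 62 x 62 x 18 mm, loose on the counter. Origin: centre of its underside.
- calculator: bystander: flat dark pocket calculator, 112 x 68 x 16 mm, loose on the counter. Origin: centre of its underside.
- tape: bystander: roll of cream tape lying flat, 69 mm in diameter, 18 mm high, loose on the counter. Origin: centre of its underside.
Mind the look-alikes: they are no part of the job. Leave any purple look-alike of the dish_mid alone.

How it is judged (in metres and radians):
At the end, for the whole second after the job is handed in: Each bottle stands upright (within 0.08 rad) on the floor of its own dish, its axis within 15 mm of the dish's centre: big brown bottle in the widest dish, medium white bottle in the middle-sized one, small slim bottle in the smallest one; all released and at rest (horizontal distance between bottle_big_center and dish_wide below 0.015 m and z of bottle_big_center in the frame of dish_wide below 0.066 m and angle between each of bottle_big_center, bottle_medium_center, bottle_small_center's own z axis and vertical below 0.08 rad and linear speed of each of bottle_big, bottle_medium, bottle_small below 0.02 m/s and horizontal distance between bottle_medium_center and dish_mid below 0.015 m and z of bottle_medium_center in the frame of dish_mid below 0.038 m and horizontal distance between bottle_small_center and dish_narrow below 0.015 m and z of bottle_small_center in the frame of dish_narrow below 0.036 m); the robot touches nothing.
It fails at once if a bottle is tipped over (tilted by more than 0.7 rad) (angle between any of bottle_big_center, bottle_medium_center, bottle_small_center's own z axis and vertical above 0.7 rad).
It fails at once if the timer is shifted by more than 20 mm (distance of timer from where it was at the start of the episode above 0.02 m).
It fails at once if the calculator is shifted by more than 20 mm (distance of calculator from where it was at the start of the episode above 0.02 m).
It fails at once if the tape is shifted by more than 20 mm (distance of tape from where it was at the start of the episode above 0.02 m).
It also fails if it takes over 112 s, if anything falls off the work surface, if the arm or the gripper's body presses on something with over 40 N, if the wrist force passes 120 N, or if a joint passes its speed limit or range.

ROBOT

A 6-joint arm with a two-finger parallel gripper is mounted at the origin on a cart in front of the work surface, level with it; the furniture and walls round the work are solid. World frame = base frame: x ahead of the robot, y to its left, z up, the work surface at z = 0. Lengths are in m, angles in degrees, forces in N, time in s.
With the tool pointing down it reaches from about 0.325 to 0.875 m from the base axis. Payload 4.4 kg.
Tool frame: the origin (TCP) lies midway between the tips of the shut fingers; the grasp point (between the pads) lies 19 mm behind it (ctrl.grip_depth is the distance from the TCP to the grasp point, in m); z points along the fingers, y is the direction in which the jaws open and shut (so a half turn about z gives the same grasp; the last joint's range is limited). The gripper opens to 85 mm and grips with 20 to 120 N. Pads are 22 mm wide; open, the fingers measure 114 mm over their backs; the gripper's body (76 mm by 85 mm) begins 54 mm behind the grasp point. The pads swing forward as they close: fully open they stand 13 mm farther back than shut.
Start: joints at [60.017, 11.837, 88.321, -0, 79.842, -8.623], TCP at [0.209, 0.536, 0.231] pointing down, gripper open.
Joint ranges: [-156.59, 156.59], [-49.26, 127.26], [12.9, 141.05], [-63.56, 243.56], [4.71, 150.69], [-161.64, 161.64]. Speed limits (degrees/s): [159.86, 159.86, 180, 180, 180, 180].

INTERFACE

Orientations are given as a 3x3 rotation matrix whose columns are the frame's x, y, z axes.
In Python, from plant import ctrl gives the robot as it stands. The module is installed in compiled form; this text tells all that it offers.
- The arm moves only by the tool apply_moves, never from a script. Its argument "commands" is one flat list of numbers, 6 for each row, row after row: the shift along the tool's x, y, z in m, then the turn, a rotation vector about the tool's x, y, z in rad. In form: [dx, dy, dz, wx, wy, wz, dx, dy, dz, wx, wy, wz, ...]. A call has 1 to 5 rows; each row is the pose to reach, as a shift and turn from the pose measured when the call began, along the tool's axes at that moment; what a row does not reach only later rows make up. A row lasts 1/8 s, in which the tool goes at most 62.5 mm and 10.7 degrees, less where a joint would pass 70% of its speed; a pose out of reach is approached as far as the arm can. A call with a gripper value outside its range is refused whole. "gripper" is the opening, from -1 (shut) to 1 (fully open), so that 0 is half open, set as the call begins (left out, the last holds). The fingers move at their own pace and stop on an object; the grip force is fixed at half the most. Time passes only in rows, so rows that repeat a pose let the fingers close. It gives the time, the measured TCP pose, the force and the opening at its end, in the units of the state.
- ctrl.observe(): the state, without advancing time (a new reading comes with each control period).
- ctrl.read_camera(name): name is "scene" or "top" or "wrist"; returns (picture, depth): 384x512x3 uint8, red, green, blue; 384x512 float32, m along the optical axis (not along the pixel's ray), 0 where there is no reading.
- ctrl.calibration(name): a dict with "fx", "fy", "cx", "cy" (pixels), "k1" (the pictures are not rectified: a ray, as slopes to the right and down, at radius r is drawn at 1 + k1 r^2 times it, then the intrinsics apply), "origin" and "rotation" of the camera in the world; the wrist camera has in their place "hand_eye" (4x4, takes a point from camera to tool coordinates, whose origin is the TCP and whose axes are the flange's). Camera axes: x right, y up, looking along -z (the intrinsics and any distortion apply to the point x, -y, -z); pixel columns grow to the right and rows downward; lengths in m; the calibration is good to about 2 mm. A picture is of the moment at which its call begins: read the wrist's pose just before it. calibration takes no time and is no camera call.
- ctrl.finish_job(): hands the job in, once; it reports no verdict.
The state is a dict: "t": time; "joint_pos": joint angles; "joint_velocities": joint speeds; "tau": joint torques, N m; "tcp_pos": TCP position; "tool_rot": TCP orientation; "ft_force": force on the tool from outside, world axes, zero at the start; "moment": the same for the moment, N m; "grip_width": finger opening in m.
Only numpy, scipy, OpenCV 4.12 (cv2) and the standard library are available. Lean on these libraries where they do the work, as an engineer would, in place of code of your own. Each camera call takes 0.05 s, during which the arm holds its last target.

## Working session

There is one attempt and no reset: what is moved stays moved. The work goes in short steps, Python scripts to look and compute and a tool call to move; the robot and the scene stay as the last step left them, time stands still between calls to the robot, and variables do not carry over. Pictures are saved under pics/ and viewed, and the job is handed in when it is done.

Besides the shell and the picture viewer there is one more tool, called after "Call:" by a JSON object that holds its "name" and its "arguments", one argument or row to a line. apply_moves: Moves the arm, as the interface text tells. Its arguments: {"type":"object","properties":{"commands":{"type":"array"},"gripper":{"type":"number"}},"required":["commands"]}

```bash
mkdir -p pics
cat > h.py <<'E'
import numpy as np, cv2
from plant import ctrl
def save(n,im,f=1):
    b=cv2.cvtColor(im,cv2.COLOR_RGB2BGR)
    if f!=1: b=cv2.resize(b,None,fx=f,fy=f,interpolation=cv2.INTER_CUBIC)
    cv2.imwrite('pics/'+n+'.png',b)
def pose(name):
    c=ctrl.calibration(name)
    if 'hand_eye' in c:
        s=ctrl.observe();H=np.array(c['hand_eye']);R=np.array(s['tool_rot']);p=np.array(s['tcp_pos'])
        return c,R@H[:3,:3],R@H[:3,3]+p
    return c,np.array(c['rotation']),np.array(c['origin'])
def ray(c,R,u,v):
    x=(u-c['cx'])/c['fx'];y=(v-c['cy'])/c['fy'];xx,yy=x,y
    for _ in range(20):
        k=1+c['k1']*(xx*xx+yy*yy);xx,yy=x/k,y/k
    return np.array([xx,-yy,-1.])
def at_depth(P,u,v,d):
    c,R,o=P;return o+R@(ray(c,R,u,v)*d)
def at_z(P,u,v,z):
    c,R,o=P;r=R@ray(c,R,u,v);return o+r*(z-o[2])/r[2]
E
python3 - <<'E'
from h import *
for n in ['scene','top','wrist']:
    im,d=ctrl.read_camera(n);save(n+'0',im,1.5);np.savez('/tmp/'+n,im=im,d=d)
    print(n,ctrl.calibration(n))
s=ctrl.observe();print(s)
E
```

```text
scene {'fx': 358.9065392201075, 'fy': 358.9065392201075, 'cx': 254.1658670308921, 'cy': 194.6405368924801, 'k1': 0.036905977184313946, 'origin': array([-0.16502838, -0.59416587,  0.45650753]), 'rotation': array([[ 0.67735839,  0.26707028, -0.68546267],
       [-0.73524326,  0.27687133, -0.61867569],
       [ 0.02455507,  0.92304698,  0.38390274]])}
top {'fx': 346.7426199794979, 'fy': 346.7426199794979, 'cx': 258.2532531329755, 'cy': 187.28904396387674, 'k1': -0.046492292452994174, 'origin': array([0.41956417, 0.02878209, 1.06988358]), 'rotation': array([[-0.02586642,  0.9952807 , -0.09352677],
       [-0.99961738, -0.02666877, -0.00733898],
       [-0.00979859,  0.09330115,  0.99558972]])}
wrist {'fx': 288.9175039768251, 'fy': 288.9175039768251, 'cx': 255.04333883751525, 'cy': 191.71708168499046, 'k1': 0.010911562887281939, 'hand_eye': array([[-2.15915647e-04,  9.56884829e-01,  2.90467514e-01,
         7.23751364e-02],
       [ 9.99999903e-01,  9.48530827e-05,  4.30864534e-04,
         5.70577932e-04],
       [ 3.84735997e-04,  2.90467579e-01, -9.56884757e-01,
        -1.42715607e-01
[... 173 characters left out ...]
 1.74225404e-04,
        7.98389615e+01, -8.62223102e+00]), 'joint_velocities': array([ 0.04670265, -0.07241715, -0.22283428, -0.12191663,  0.16197393,
       -0.02708847]), 'tau': array([ 3.21606524e-05, -3.83510649e+01, -2.92038059e+01, -3.43806760e-04,
        6.64417137e-03, -8.63833975e-06]), 'tcp_pos': array([0.20912776, 0.53499276, 0.23034933]), 'tool_rot': array([[-9.31316007e-01,  3.64211050e-01, -8.97614340e-04],
       [ 3.64212055e-01,  9.31314757e-01, -1.54989738e-03],
       [ 2.71471729e-04, -1.77036620e-03, -9.99998396e-01]]), 'ft_force': array([-1.0278158 , -0.74326062,  0.21656727]), 'moment': array([-0.01451169,  0.00701656, -0.02003818]), 'grip_width': 0.0853020660254391}
```

View pics/top0.png

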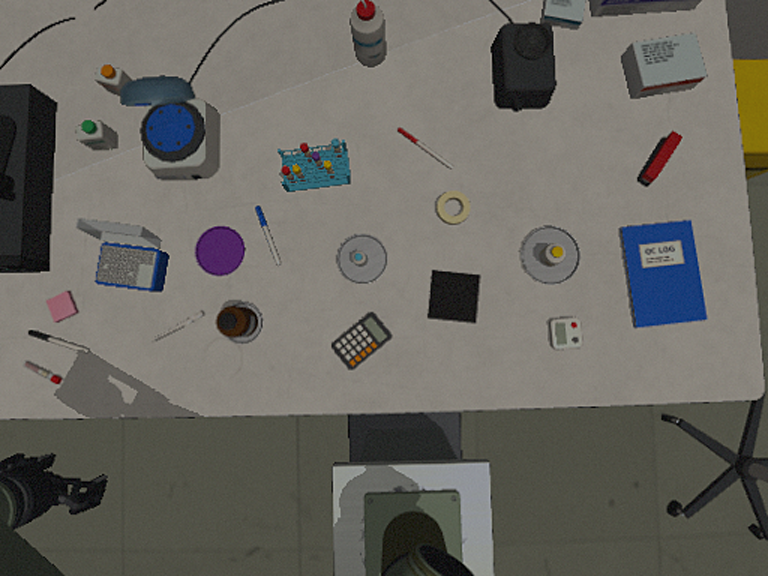

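View pics/scene0.png

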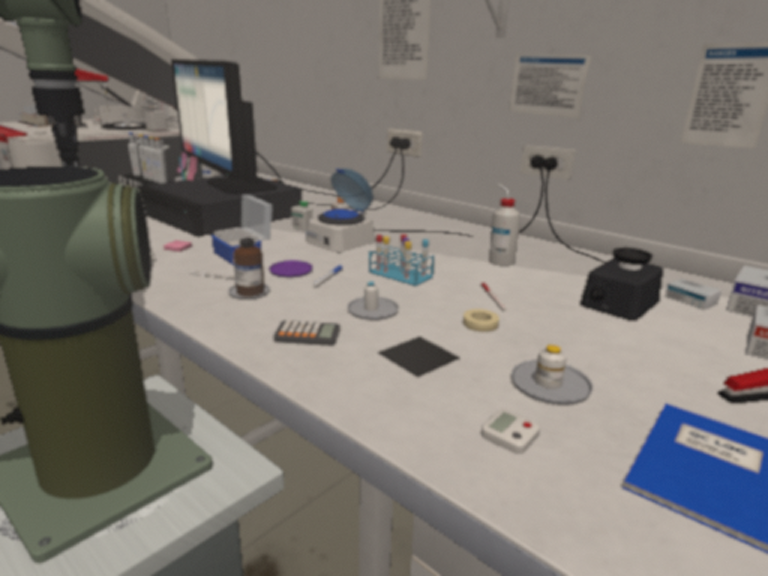

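View pics/wrist0.png

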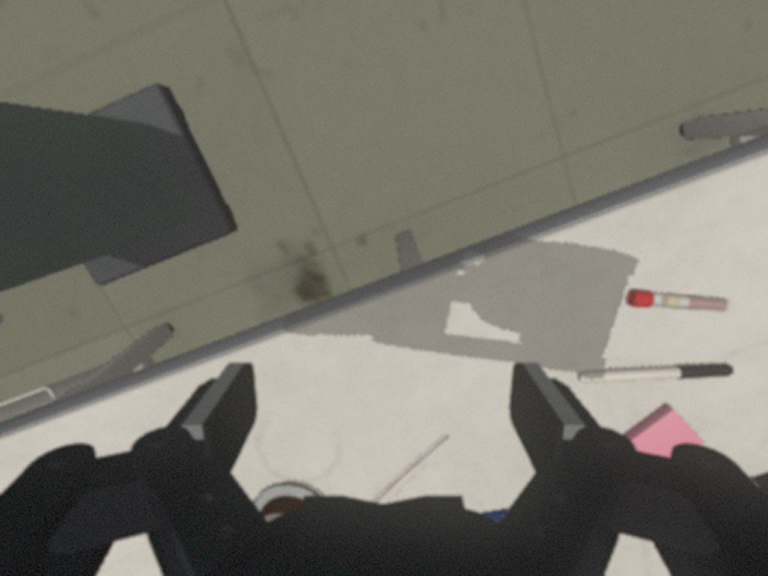

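The top picture (1.5x) shows these candidates:
- **Bottles:** the brown bottle is at (238,320), the light-blue-cap bottle at (360,257) and the yellow-cap bottle at (553,252). The squeeze bottle (368,35), the green-cap bottle (92,132) and the orange-cap bottle (108,76) are other things.
- **Steel dishes:** they are at (240,322), (361,258) and (550,254). The purple disc at (220,250) is the look-alike.
- **Mat:** it is at (454,296).

I'll check these in close crops and measure them.

Run:
```python
from h import *
d=np.load('/tmp/top.npz');im=d['im'];D=d['d']
a=[]
for (u,v) in [(160,214),(240,171),(367,169)]:
    c=im[v-32:v+32,u-32:u+32]; a.append(cv2.resize(c,(256,256),interpolation=cv2.INTER_CUBIC))
row1=np.hstack(a)
P=pose('top')
c=im[165:230,270:335];m=cv2.resize(c,(256,256));a=[m]
c=im[195:245,215:265];a.append(cv2.resize(c,(256,256)));c=im[195:245,350:400];a.append(cv2.resize(c,(256,256)))
save('crops',np.vstack([row1,np.hstack(a)]))
# height map
h,w=D.shape
Z=np.zeros((h,w,3))
for v in range(110,260):
    for u in range(110,420):
        if D[v,u]>0: Z[v,u]=at_depth(P,u,v,D[v,u])
np.save('/tmp/Z',Z)
for n,(u,v) in dict(big=(158,213),small=(239,171),med=(369,167)).items():
    S=Z[v-22:v+22,u-22:u+22].reshape(-1,3);S0=S
    top=S[:,2].max();print(n,top)
    for lo in (top-.006,top-.012): 
        q=S[S[:,2]>lo];print(' cap',len(q),(q.min(0)+q.max(0))/2,q.max(0)-q.min(0))
    print(' table z',np.median(Z[v-40:v-30,u-5:u+5,2]))
```

```text
big 0.12435821946919234
 cap 77 [0.44286438 0.3340123  0.12137859] [0.02758256 0.03157748 0.00595926]
 cap 109 [0.4429504  0.33418637 0.1183816 ] [0.02788299 0.03205217 0.01195324]
 table z 0.0015463384384059031
small 0.06166683139160867
 cap 21 [0.5629367  0.09160774 0.05874798] [0.01461005 0.01179027 0.00583771]
 cap 42 [0.56383277 0.09212997 0.05582104] [0.02092874 0.02374517 0.01169158]
 table z -0.0002882142858461334
med 0.06971386603350349
 cap 28 [ 0.56321137 -0.29606964  0.06672108] [0.02079298 0.01817591 0.00598557]
 cap 48 [ 0.56122698 -0.29499582  0.06387136] [0.02612781 0.02032356 0.01168501]
 table z -0.00042304120427927305
```

View pics/crops.png

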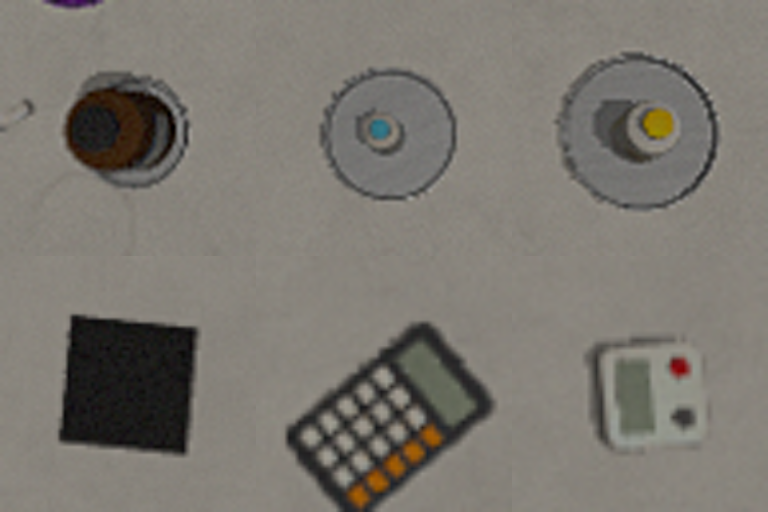

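The crops confirm the choice. The rims measure about 88, 104 and 121 mm for the brown, blue-cap and yellow-cap bottles' dishes. All three bottles are therefore in the wrong dish, and no steel dish is confused with the purple disc.

Run:
```python
from h import *
P=pose('top')
def w(x,y,u,v,z,s=4): return at_z(P,u-32+(x+.5)/4-.5,v-32+(y+.5)/4-.5,z)
print('narrow',w(129.5,129.5,160,214,.009));print('mid',w(133.5,135,240,171,.009));print('wide',w(127,132,367,169,.009))
s=65/256
print('mat',at_z(P,270+128.5*s-.5,165+(384.5-256)*s-.5,.004))
print('matc',[at_z(P,270+x*s-.5,165+(y-256)*s-.5,.004)[:2].round(3) for x,y in [(71,316),(198,327),(188,454),(60,440)]])
s=50/256
print('calc',[at_z(P,215+(x-256)*s-.5,195+(y-256)*s-.5,.016)[:2].round(3) for x,y in [(424,322),(494,404),(358,512),(287,436)]])
print('timer',at_z(P,350+(650-512)*s-.5,195+(395-256)*s-.5,.018))
print('tape',at_z(P,302,138,.018))
print('small cap',w(380-256,129,240,171,.061)); print('med cap',w(657-512,123,367,169,.065)); print('big cap',w(95,127,160,214,.121))
```

```text
narrow [0.44492361 0.34046763 0.009     ]
mid [0.56688818 0.08866235 0.009     ]
wide [ 0.56512088 -0.2991217   0.009     ]
mat [ 0.48567344 -0.09757539  0.004     ]
matc [array([ 0.541, -0.054]), array([ 0.529, -0.154]), array([ 0.43 , -0.142]), array([ 0.444, -0.043])]
calc [array([0.458, 0.071]), array([0.409, 0.031]), array([0.347, 0.113]), array([0.393, 0.154])]
timer [ 0.40437839 -0.31841094  0.018     ]
tape [ 0.6676573  -0.10253757  0.018     ]
small cap [0.5643025  0.09261427 0.061     ]
med cap [ 0.56374805 -0.29546564  0.065     ]
big cap [0.44453499 0.33153283 0.121     ]
```

```bash
cat >> h.py <<'E'
R0=np.diag([-1.,1,-1])
def to(x,y,z,R=R0):
    from scipy.spatial.transform import Rotation as Ro
    s=ctrl.observe();T=np.array(s['tool_rot']);p=np.array(s['tcp_pos'])
    d=T.T@(np.array([x,y,z])-p);r=Ro.from_matrix(T.T@R).as_rotvec()
    print('t',round(s['t'],2),'d',d.round(4),'r',r.round(4),'p',p.round(4),'F',np.round(s['ft_force'],1),'w',round(s['grip_width'],4))
E
python3 -c "
from h import *
to(.565,-.298,.2)"
```

```text
t 0.15 d [-0.6348 -0.6461  0.0313] r [-0.0017 -0.0006 -0.3728] p [0.2091 0.535  0.2303] F [-1.  -0.7  0.2] w 0.0853
```

Call:
{"name": "apply_moves", "arguments": {
  "commands": [-0.2, -0.2, 0.02, -0.0017, -0.0006, -0.373, -0.2, -0.2, 0.02, -0.0017, -0.0006, -0.373, -0.2, -0.2, 0.02, -0.0017, -0.0006, -0.373, -0.2, -0.2, 0.02, -0.0017, -0.0006, -0.373, -0.2, -0.2, 0.02, -0.0017, -0.0006, -0.373],
  "gripper": 1
}}

```text
t: 0.78
tcp_pos: [0.3228, 0.2734, 0.2102]
tool_rot: [[-1.0, 0.001, -0.0], [0.001, 1.0, -0.001], [0.0, -0.001, -1.0]]
ft_force: [0.8, -0.3, -0.7]
grip_width: 0.0857
```

```bash
python3 -c "
from h import *
to(.565,-.298,.2)"
```

```text
t 0.78 d [-0.243  -0.5711  0.0105] r [-0.0007 -0.0003 -0.0013] p [0.3228 0.2734 0.2102] F [ 0.8 -0.3 -0.7] w 0.0857
```

Call:
{"name": "apply_moves", "arguments": {
  "commands": [-0.12, -0.28, 0.01, 0, 0, 0, -0.12, -0.28, 0.01, 0, 0, 0, -0.12, -0.28, 0.01, 0, 0, 0, -0.12, -0.28, 0.01, 0, 0, 0, -0.12, -0.28, 0.01, 0, 0, 0]
}}

```text
t: 1.4
tcp_pos: [0.4428, -0.0089, 0.2003]
tool_rot: [[-1.0, 0.002, 0.0], [0.002, 1.0, -0.001], [-0.0, -0.001, -1.0]]
ft_force: [0.7, 0.4, 0.5]
grip_width: 0.0857
```

Call:
{"name": "apply_moves", "arguments": {
  "commands": [-0.122, -0.28, 0.0, 0, 0, 0, -0.122, -0.28, 0.0, 0, 0, 0, -0.122, -0.28, 0.0, 0, 0, 0, -0.122, -0.28, 0.0, 0, 0, 0, -0.122, -0.28, 0.0, 0, 0, 0]
}}

```text
t: 2.02
tcp_pos: [0.5645, -0.2912, 0.1999]
tool_rot: [[-1.0, 0.003, -0.0], [0.003, 1.0, -0.0], [0.0, -0.0, -1.0]]
ft_force: [0.2, -0.0, 0.5]
grip_width: 0.0853
```

Run:
```python
from h import *
to(.565,-.297,.2)
im,d=ctrl.read_camera('wrist');np.savez('/tmp/w1',im=im,d=d);save('w1',im,1.5)
```

```text
t 2.02 d [-0.0005 -0.0058 -0.0001] r [-0.0001 -0.0001 -0.003 ] p [ 0.5645 -0.2912  0.1999] F [ 0.2 -0.   0.5] w 0.0853
```

View pics/w1.png

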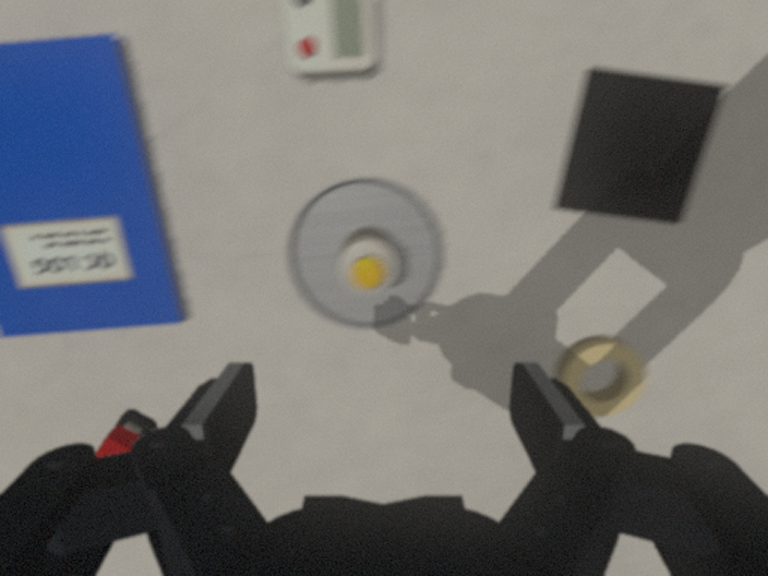

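The wrist picture shows the dish with its rim centre near (366,253), the yellow cap at (368,272) and the mat's centre near (639,145).

Run:
```python
from h import *
P=pose('wrist')
f=lambda x,y,z:at_z(P,(x+.5)/1.5-.5,(y+.5)/1.5-.5,z).round(4)
print('wide',f(366,253,.009),'cap',f(368,272,.065),'mat',f(639,145,.004))
print([f(x,y,.009)[:2] for x,y in [(289,253),(443,253),(366,179),(366,328)]])
print([f(x,y,.004)[:2] for x,y in [(590,68),(722,87),(680,222),(556,208)]])
```

```text
wide [ 0.5669 -0.3132  0.009 ] cap [ 0.5674 -0.3094  0.065 ] mat [ 0.4883 -0.1115  0.004 ]
[array([ 0.5665, -0.3736]), array([ 0.5672, -0.2529]), array([ 0.5106, -0.3122]), array([ 0.6301, -0.3144])]
[array([ 0.4368, -0.1541]), array([ 0.4503, -0.0602]), array([ 0.5451, -0.0708]), array([ 0.5336, -0.1669])]
```

Run:
```python
from h import *
to(.565,-.297,.2)
print(ctrl.observe()['joint_velocities'].round(2))
im,d=ctrl.read_camera('wrist');save('w2',im,1.5);np.savez('/tmp/w2',im=im,d=d)
P=pose('wrist');to(.565,-.297,.2)
v,u=181,245
print(d[v,u],at_depth(P,u,v,d[v,u]))
im,d=ctrl.read_camera('top');save('t2',im,1.5);np.savez('/tmp/t2',im=im,d=d)
im,d=ctrl.read_camera('scene');save('s2',im,1.5);np.savez('/tmp/s2',im=im,d=d)
P=pose('scene')
f=lambda x,y,z:at_z(P,(x+.5)/1.5-.5,(y+.5)/1.5-.5,z).round(4)
print('wide',f(551.5,382,.009),'mat',[f(*q,.004) for q in [(420,338),(459,356),(420,374),(379,352)]])
```

```text
t 2.08 d [ 0.0013  0.0016 -0.0008] r [-0.0066  0.0025 -0.0071] p [ 0.5663 -0.2986  0.1992] F [ 3.1 -4.9  0.5] w 0.0855
[ 1.96 -4.82  6.72  0.49  2.16  4.24]
t 2.12 d [-0.0001 -0.0023 -0.001 ] r [-0.0025  0.0002 -0.0072] p [ 0.5649 -0.2947  0.199 ] F [-0.5  0.7 -0. ] w 0.0853
0.29654065 [ 0.56812001 -0.30558785  0.05482037]
wide [ 0.5569 -0.3054  0.009 ] mat [array([ 0.5336, -0.0611,  0.004 ]), array([ 0.5293, -0.1503,  0.004 ]), array([ 0.4357, -0.14  ,  0.004 ]), array([ 0.4421, -0.0441,  0.004 ])]
```

View pics/t2.png

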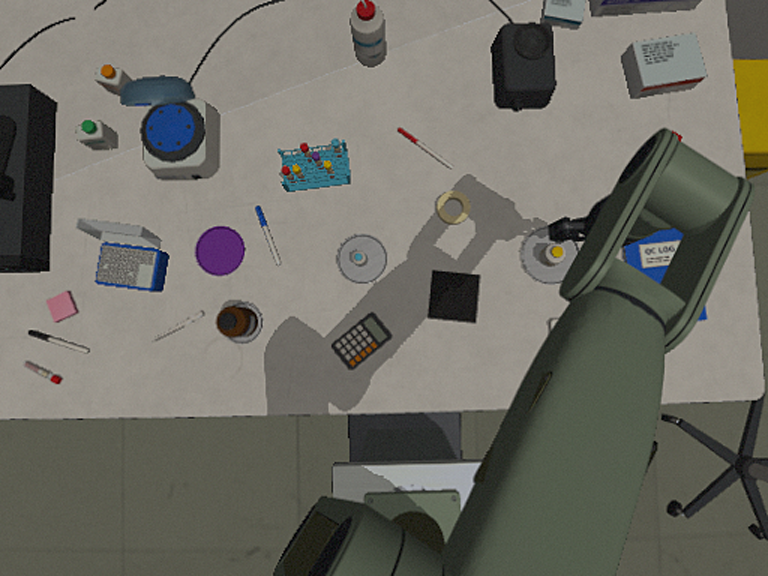

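View pics/w2.png

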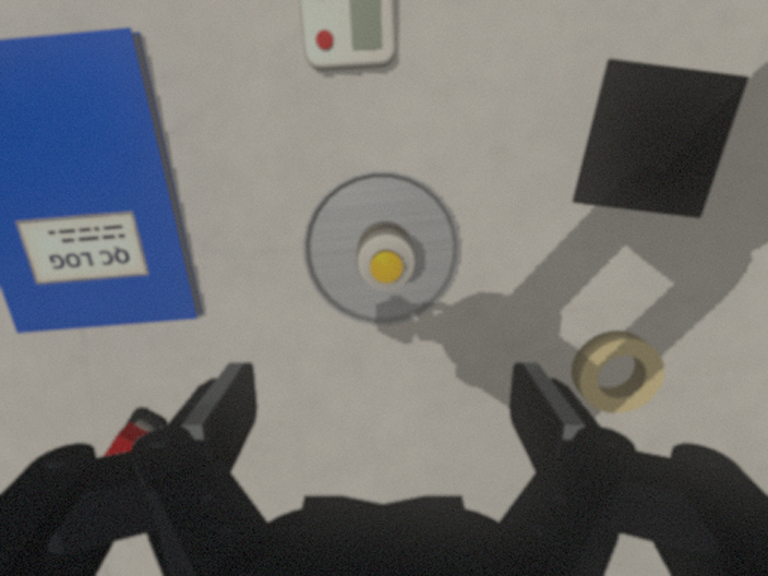

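View pics/s2.png

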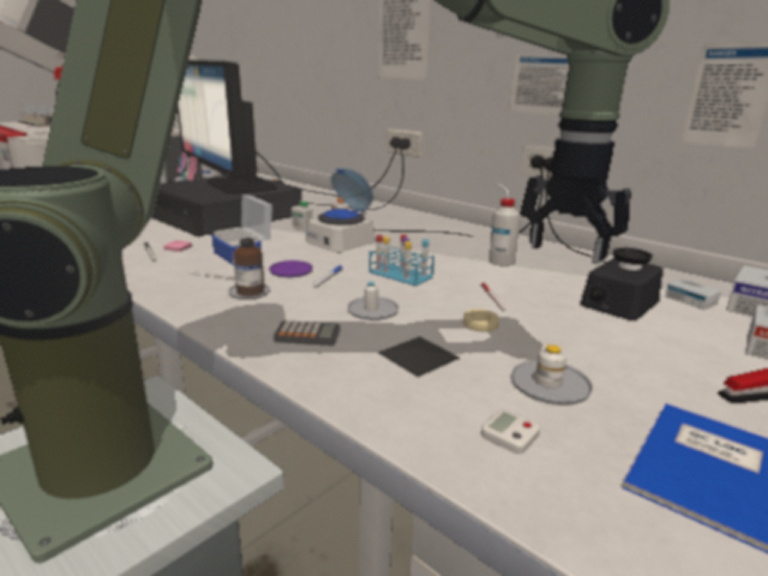

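Picture w1 was taken while the arm was still swinging and is blurred. I'll let the arm settle and measure again.

Call:
{"name": "apply_moves", "arguments": {
  "commands": [0, 0, 0, 0, 0, 0.0072, 0, 0, 0, 0, 0, 0.0072, 0, 0, 0, 0, 0, 0.0072, 0, 0, 0, 0, 0, 0.0072]
}}

```text
t: 2.72
tcp_pos: [0.5637, -0.2892, 0.1996]
tool_rot: [[-1.0, 0.011, -0.001], [0.011, 1.0, 0.001], [0.001, 0.001, -1.0]]
ft_force: [0.1, 0.3, 0.3]
grip_width: 0.0855
```

Run:
```python
from h import *
to(.565,-.297,.2)
P=pose('wrist')
im,d=ctrl.read_camera('wrist');save('w3',im,1.5);np.savez('/tmp/w3',im=im,d=d)
to(.565,-.297,.2)
f=lambda x,y,z:at_z(P,(x+.5)/1.5-.5,(y+.5)/1.5-.5,z).round(4)
hsv=cv2.cvtColor(im,cv2.COLOR_RGB2HSV)
m=(hsv[...,0]>15)&(hsv[...,0]<32)&(hsv[...,1]>150); m[:100]=0;m[230:]=0
v,u=np.nonzero(m);print(u.mean()*1.5,v.mean()*1.5,len(u),at_z(P,u.mean(),v.mean(),.065))
```

```text
t 2.73 d [-0.0014 -0.0078 -0.0004] r [ 0.0008 -0.0012 -0.0106] p [ 0.5637 -0.2892  0.1996] F [0.1 0.3 0.3] w 0.0855
t 2.77 d [-0.0014 -0.0077 -0.0005] r [ 0.0009 -0.0013 -0.0107] p [ 0.5637 -0.2893  0.1995] F [ 0.7  0.2 -0.5] w 0.0851
369.6347962382445 270.9075235109718 319 [ 0.56377026 -0.29776541  0.065     ]
```

View pics/w3.png

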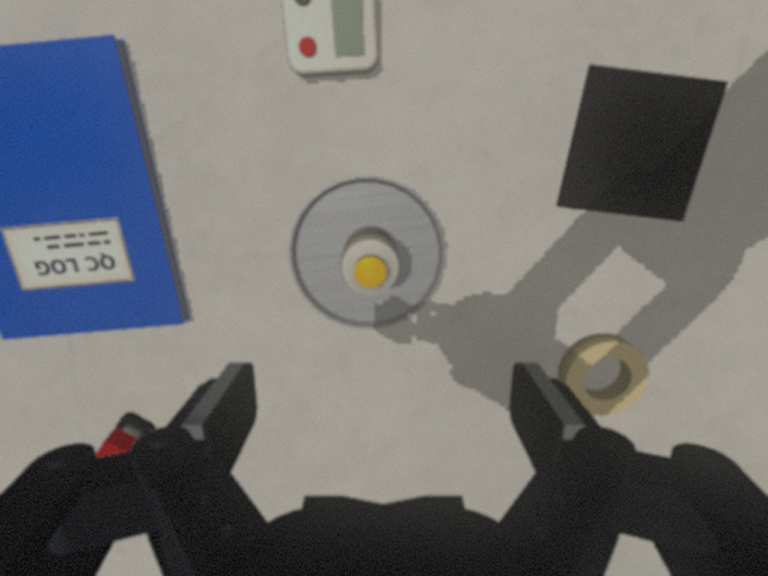

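The picture is sharp now: rim centre near (368,252), cap at (370,271). The cap works out to (0.564, -0.298), which agrees with the top view within 2 mm. Descending.

Run:
```python
from h import *
im=np.load('/tmp/w3.npz')['im']
P=pose('wrist');f=lambda x,y,z:at_z(P,(x+.5)/1.5-.5,(y+.5)/1.5-.5,z).round(4)
print('wide',f(368,252,.009),'mat',[f(*q,.004) for q in [(590,65),(727,82),(683,221),(557,206)]])
to(.5640,-.297,.014)
```

```text
wide [ 0.5627 -0.3009  0.009 ] mat [array([ 0.4318, -0.1423,  0.004 ]), array([ 0.4443, -0.0445,  0.004 ]), array([ 0.5421, -0.0563,  0.004 ]), array([ 0.5294, -0.1548,  0.004 ])]
t 2.77 d [-0.0007 -0.0079  0.1855] r [ 0.0009 -0.0013 -0.0107] p [ 0.5637 -0.2893  0.1995] F [ 0.7  0.2 -0.5] w 0.0851
```

Call:
{"name": "apply_moves", "arguments": {
  "commands": [-0.0005, -0.008, 0.045, 0, -0.0013, -0.0107, -0.0005, -0.008, 0.09, 0, -0.0013, -0.0107, -0.0005, -0.008, 0.13, 0, -0.0013, -0.0107, -0.0005, -0.008, 0.165, 0, -0.0013, -0.0107, -0.0005, -0.008, 0.185, 0, -0.0013, -0.0107]
}}

```text
t: 3.4
tcp_pos: [0.5627, -0.2963, 0.0123]
tool_rot: [[-1.0, -0.0, -0.003], [-0.0, 1.0, 0.003], [0.003, 0.003, -1.0]]
ft_force: [-0.1, 0.2, 0.0]
grip_width: 0.0855
```

Call:
{"name": "apply_moves", "arguments": {
  "commands": [0, 0, 0.001, 0, 0, 0, 0, 0, 0.001, 0, 0, 0]
}}

```text
t: 3.65
tcp_pos: [0.5636, -0.2968, 0.0125]
tool_rot: [[-1.0, -0.0, -0.001], [-0.0, 1.0, 0.002], [0.001, 0.002, -1.0]]
ft_force: [0.6, 0.4, -0.2]
grip_width: 0.0855
```

Run:
```python
from h import *
im,d=ctrl.read_camera('wrist');save('w4',im,1.5)
to(.5640,-.297,.014)
```

```text
t 3.7 d [ 0.      0.0001 -0.001 ] r [0.0009 0.0001 0.0001] p [ 0.564  -0.2971  0.013 ] F [ 0.2  0.1 -0.2] w 0.0853
```

View pics/w4.png

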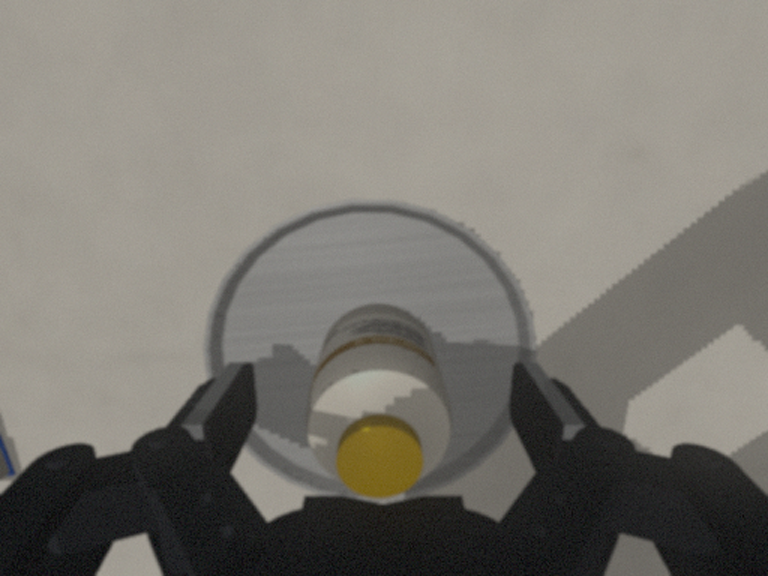

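The bottle (380,455) is centred between the jaws. Closing.

Call:
{"name": "apply_moves", "arguments": {
  "commands": [0, 0, 0, 0, 0, 0, 0, 0, 0, 0, 0, 0, 0, 0, 0, 0, 0, 0, 0, 0, 0, 0, 0, 0, 0, 0, 0, 0, 0, 0],
  "gripper": -1
}}

```text
t: 4.32
tcp_pos: [0.565, -0.2979, 0.0144]
tool_rot: [[-1.0, -0.0, 0.002], [-0.0, 1.0, -0.001], [-0.002, -0.001, -1.0]]
ft_force: [-0.4, 0.1, 4.9]
grip_width: 0.0401
```

Call:
{"name": "apply_moves", "arguments": {
  "commands": [0, 0, 0, 0, 0, 0, 0, 0, 0, 0, 0, 0, 0, 0, -0.005, 0, 0, 0, 0, 0, -0.02, 0, 0, 0, 0, 0, -0.04, 0, 0, 0]
}}

```text
t: 4.95
tcp_pos: [0.5644, -0.2975, 0.0549]
tool_rot: [[-1.0, -0.0, 0.001], [-0.0, 1.0, 0.0], [-0.001, 0.0, -1.0]]
ft_force: [-0.6, -0.1, -0.3]
grip_width: 0.04
```

Run:
```python
from h import *
im,d=ctrl.read_camera('wrist');save('w5',im,1.5)
to(.487,-.0995,.085)
```

```text
t 5.0 d [ 0.0796  0.1996 -0.0273] r [-0.004   0.0067  0.0003] p [ 0.5669 -0.2992  0.059 ] F [ 0.5 -0.2  1.2] w 0.0401
```

View pics/w5.png

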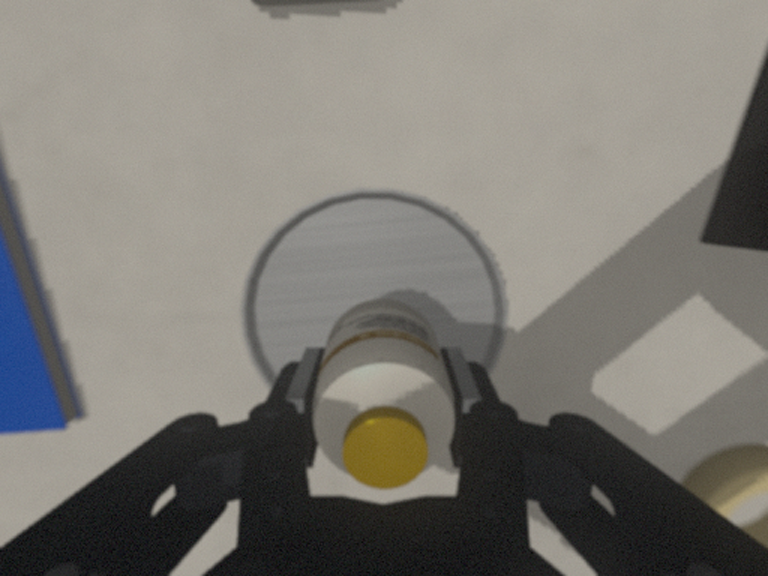

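The bottle is held and upright, and the dish is left behind. Carrying it to the mat.

Call:
{"name": "apply_moves", "arguments": {
  "commands": [0.015, 0.04, -0.025, 0, 0, 0, 0.035, 0.09, -0.026, 0, 0, 0, 0.055, 0.14, -0.026, 0, 0, 0, 0.072, 0.18, -0.026, 0, 0, 0, 0.0795, 0.1995, -0.026, 0, 0, 0]
}}

```text
t: 5.62
tcp_pos: [0.4865, -0.0979, 0.0844]
tool_rot: [[-1.0, -0.002, 0.007], [-0.002, 1.0, -0.004], [-0.007, -0.004, -1.0]]
ft_force: [0.9, 0.4, -0.0]
grip_width: 0.0401
```

Call:
{"name": "apply_moves", "arguments": {
  "commands": [0, 0, 0, 0, 0, 0, 0, 0, 0, 0, 0, 0, 0, 0, 0, 0, 0, 0]
}}

```text
t: 6.0
tcp_pos: [0.4875, -0.0993, 0.0848]
tool_rot: [[-1.0, -0.0, 0.009], [-0.001, 1.0, -0.005], [-0.009, -0.005, -1.0]]
ft_force: [-0.6, -0.4, -0.4]
grip_width: 0.0401
```

Run:
```python
from h import *
to(.487,-.0995,.016)
```

```text
t 6.0 d [0.0011 0.0002 0.0688] r [-0.005   0.0086  0.0005] p [ 0.4875 -0.0993  0.0848] F [-0.6 -0.4 -0.4] w 0.0401
```

Call:
{"name": "apply_moves", "arguments": {
  "commands": [0.0011, 0, 0.02, -0.005, 0.0086, 0, 0.0011, 0, 0.042, -0.005, 0.0086, 0, 0.0011, 0, 0.058, -0.005, 0.0086, 0, 0.0011, 0, 0.065, -0.005, 0.0086, 0, 0.0011, 0, 0.068, -0.005, 0.0086, 0]
}}

```text
t: 6.62
tcp_pos: [0.4871, -0.0999, 0.0165]
tool_rot: [[-1.0, -0.0, -0.0], [-0.0, 1.0, 0.0], [0.0, 0.0, -1.0]]
ft_force: [1.3, -0.2, -0.0]
grip_width: 0.0401
```

Run:
```python
from h import *
to(.487,-.0995,.016)
```

```text
t 6.62 d [0.0001 0.0004 0.0005] r [ 0.0001 -0.0001  0.0002] p [ 0.4871 -0.0999  0.0165] F [ 1.3 -0.2 -0. ] w 0.0401
```

Call:
{"name": "apply_moves", "arguments": {
  "commands": [0, 0, 0.001, 0, 0, 0, 0, 0, 0.002, 0, 0, 0, 0, 0, 0.002, 0, 0, 0]
}}

```text
t: 7.0
tcp_pos: [0.4878, -0.1001, 0.0153]
tool_rot: [[-1.0, -0.0, 0.001], [-0.0, 1.0, -0.001], [-0.001, -0.001, -1.0]]
ft_force: [-0.8, -0.5, 2.5]
grip_width: 0.0404
```

There is contact with the mat, so I release.

Call:
{"name": "apply_moves", "arguments": {
  "commands": [0, 0, 0, 0, 0, 0, 0, 0, 0, 0, 0, 0, 0, 0, 0, 0, 0, 0, 0, 0, 0, 0, 0, 0, 0, 0, 0, 0, 0, 0],
  "gripper": 1
}}

```text
t: 7.62
tcp_pos: [0.4877, -0.1001, 0.0152]
tool_rot: [[-1.0, -0.0, 0.001], [-0.0, 1.0, -0.0], [-0.001, -0.0, -1.0]]
ft_force: [0.2, 0.5, -0.4]
grip_width: 0.0851
```

Call:
{"name": "apply_moves", "arguments": {
  "commands": [0, 0, -0.03, 0, 0, 0, 0, 0, -0.07, 0, 0, 0, 0, 0, -0.11, 0, 0, 0, 0, 0, -0.15, 0, 0, 0, 0, 0, -0.185, 0, 0, 0]
}}

```text
t: 8.25
tcp_pos: [0.4876, -0.1, 0.2018]
tool_rot: [[-1.0, -0.0, 0.002], [-0.0, 1.0, -0.001], [-0.002, -0.001, -1.0]]
ft_force: [0.5, -1.0, -0.8]
grip_width: 0.0856
```

Call:
{"name": "apply_moves", "arguments": {
  "commands": [0, 0, 0, 0, 0, 0, 0, 0, 0, 0, 0, 0, 0, 0, 0, 0, 0, 0]
}}

```text
t: 8.62
tcp_pos: [0.4863, -0.0996, 0.1999]
tool_rot: [[-1.0, -0.0, -0.001], [-0.0, 1.0, 0.0], [0.001, 0.0, -1.0]]
ft_force: [0.1, 0.5, 0.6]
grip_width: 0.0857
```

Run:
```python
from h import *
to(.445,.338,.2)
P=pose('wrist')
im,d=ctrl.read_camera('wrist');save('w6',im,1.5)
hsv=cv2.cvtColor(im,cv2.COLOR_RGB2HSV)
m=(hsv[...,0]>15)&(hsv[...,0]<32)&(hsv[...,1]>150); m[:100]=0;m[230:]=0
v,u=np.nonzero(m);print(u.mean()*1.5,v.mean()*1.5,len(u),at_z(P,u.mean(),v.mean(),.066))
```

```text
t 8.62 d [4.120e-02 4.376e-01 2.000e-04] r [ 0.0005 -0.0014  0.0004] p [ 0.4863 -0.0996  0.1999] F [0.1 0.5 0.6] w 0.0857
382.66972477064223 271.9908256880734 327 [ 0.48705898 -0.09962499  0.066     ]
```

View pics/w6.png

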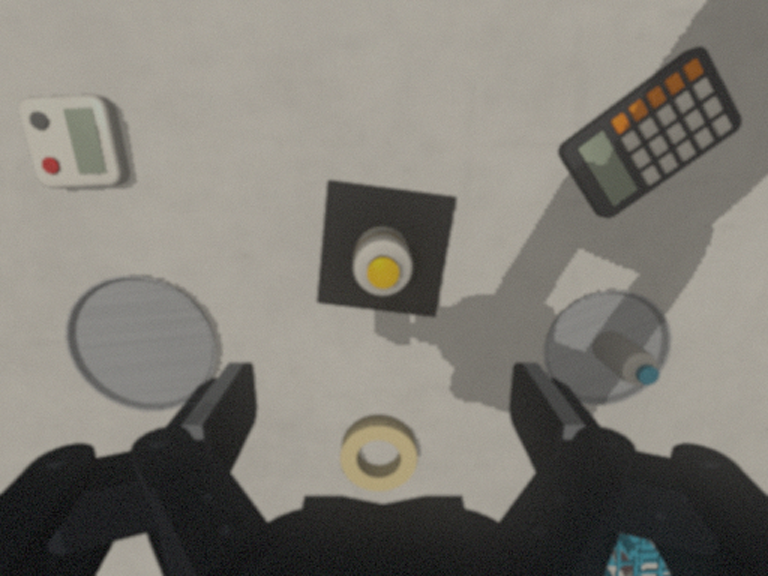

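The medium bottle stands mid-mat, cap at (383,272), and works out to (0.487, -0.100). Next is the big bottle.

Call:
{"name": "apply_moves", "arguments": {
  "commands": [0.01, 0.05, 0, 0, 0, 0, 0.02, 0.11, 0, 0, 0, 0, 0.03, 0.17, 0, 0, 0, 0, 0.035, 0.23, 0, 0, 0, 0, 0.04, 0.29, 0, 0, 0, 0]
}}

```text
t: 9.3
tcp_pos: [0.4453, 0.192, 0.1992]
tool_rot: [[-1.0, -0.0, -0.003], [-0.0, 1.0, -0.0], [0.003, -0.0, -1.0]]
ft_force: [1.3, -0.2, -0.9]
grip_width: 0.0849
```

Call:
{"name": "apply_moves", "arguments": {
  "commands": [0, 0.05, -0.01, 0, 0, 0, 0, 0.1, -0.02, 0, 0, 0, 0, 0.14, -0.02, 0, 0, 0, 0, 0.148, -0.02, 0, 0, 0, 0, 0.148, -0.02, 0, 0, 0]
}}

```text
t: 9.93
tcp_pos: [0.4447, 0.3396, 0.2179]
tool_rot: [[-1.0, -0.001, -0.005], [-0.001, 1.0, -0.002], [0.005, -0.002, -1.0]]
ft_force: [0.0, -1.2, 0.3]
grip_width: 0.0854
```

Call:
{"name": "apply_moves", "arguments": {
  "commands": [0, 0, 0, 0, 0, 0, 0, 0, 0, 0, 0, 0, 0, 0, 0, 0, 0, 0]
}}

```text
t: 10.3
tcp_pos: [0.445, 0.3389, 0.218]
tool_rot: [[-1.0, 0.0, -0.005], [0.0, 1.0, -0.002], [0.005, -0.002, -1.0]]
ft_force: [-0.7, 0.5, -0.2]
grip_width: 0.085
```

Run:
```python
from h import *
to(.445,.338,.2)
P=pose('wrist')
im,d=ctrl.read_camera('wrist');save('w7',im,1.5);np.savez('/tmp/w7',im=im,d=d)
to(.445,.338,.2)
```

```text
t 10.3 d [-0.0001 -0.0009  0.018 ] r [-0.0019 -0.0047 -0.0003] p [0.445  0.3389 0.218 ] F [-0.7  0.5 -0.2] w 0.085
t 10.35 d [-0.0001 -0.001   0.018 ] r [-0.0018 -0.0045 -0.0001] p [0.445 0.339 0.218] F [-0.2 -0.4 -0.3] w 0.0856
```

View pics/w7.png

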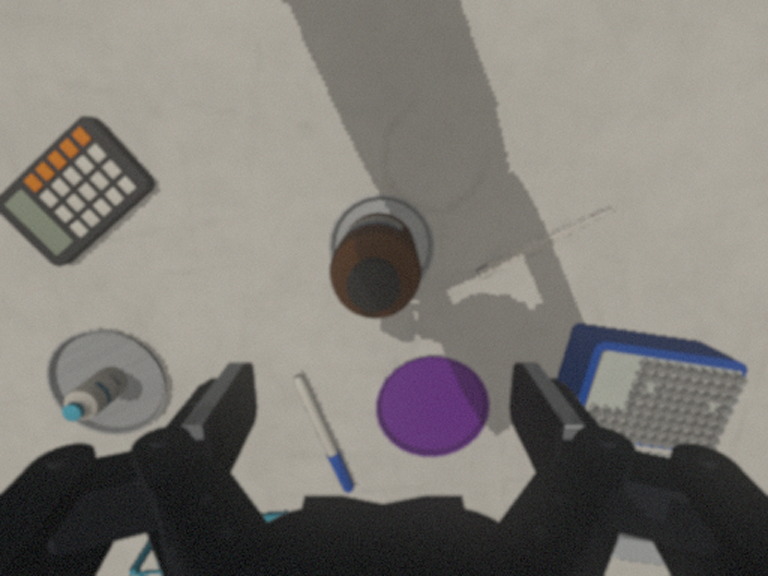

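The big bottle's cap is at (373,285), and its dish spans columns 331 to 433 with the top at row 197.

Run:
```python
from h import *
P=pose('wrist');f=lambda x,y,z:at_z(P,(x+.5)/1.5-.5,(y+.5)/1.5-.5,z).round(4)
print('cap',f(373,285,.121),'narrow',f(382,247,.009),[f(x,y,.009)[:2] for x,y in [(331,247),(433,247),(382,197)]])
print('body', f(331,270,.088),f(421,270,.088))
d=np.load('/tmp/w7.npz')['d']
pts=np.array([at_depth(P,u,v,d[v,u]) for v in range(165,215) for u in range(215,285) if d[v,u]>0])
q=pts[pts[:,2]>.110];print('cap depth',(q.min(0)+q.max(0))/2,q.max(0)-q.min(0),q.mean(0))
print('midL dish',[f(x,y,.009)[:2] for x,y in [(109,382),(48,382),(170,382),(109,330),(109,434)]])
to(.444,.3345,.055)
```

```text
cap [0.4433 0.333  0.121 ] narrow [0.4433 0.3378 0.009 ] [array([0.4433, 0.2957]), array([0.4433, 0.3798]), array([0.4028, 0.3378])]
body [0.4428 0.305  0.088 ] [0.4428 0.3634 0.088 ]
cap depth [0.44419856 0.33347617 0.11627979] [0.0309191  0.02992477 0.01218736] [0.44305998 0.3335644  0.12019218]
midL dish [array([0.5673, 0.091 ]), array([0.5672, 0.0365]), array([0.5674, 0.1458]), array([0.5168, 0.1   ]), array([0.6217, 0.0814])]
t 10.35 d [ 0.0002 -0.0043  0.163 ] r [-0.0018 -0.0045 -0.0001] p [0.445 0.339 0.218] F [-0.2 -0.4 -0.3] w 0.0856
```

Call:
{"name": "apply_moves", "arguments": {
  "commands": [0.001, -0.005, 0.02, -0.0018, -0.0045, 0, 0.001, -0.005, 0.05, -0.0018, -0.0045, 0, 0.001, -0.005, 0.06, -0.0018, -0.0045, 0, 0.001, -0.005, 0.06, -0.0018, -0.0045, 0]
}}

```text
t: 10.85
tcp_pos: [0.4434, 0.3337, 0.1576]
tool_rot: [[-1.0, 0.0, -0.001], [0.0, 1.0, -0.001], [0.001, -0.001, -1.0]]
ft_force: [0.4, -0.9, 0.2]
grip_width: 0.0855
```

Run:
```python
from h import *
to(.4437,.3335,.056)
```

```text
t 10.85 d [-5.000e-04 -1.000e-04  1.016e-01] r [-0.0007 -0.0014 -0.0002] p [0.4434 0.3337 0.1576] F [ 0.4 -0.9  0.2] w 0.0855
```

Call:
{"name": "apply_moves", "arguments": {
  "commands": [0, 0, 0.025, 0, 0, 0, 0, 0, 0.05, 0, 0, 0, 0, 0, 0.075, 0, 0, 0, 0, 0, 0.095, 0, 0, 0, 0, 0, 0.101, 0, 0, 0]
}}

```text
t: 11.48
tcp_pos: [0.4434, 0.3337, 0.0565]
tool_rot: [[-1.0, 0.0, -0.002], [0.0, 1.0, -0.001], [0.002, -0.001, -1.0]]
ft_force: [0.1, -0.1, -0.6]
grip_width: 0.0853
```

Call:
{"name": "apply_moves", "arguments": {
  "commands": [0, 0, 0, 0, 0, 0, 0, 0, 0, 0, 0, 0]
}}

```text
t: 11.72
tcp_pos: [0.4446, 0.3344, 0.058]
tool_rot: [[-1.0, 0.0, 0.001], [0.0, 1.0, 0.001], [-0.001, 0.001, -1.0]]
ft_force: [0.5, -0.0, 1.7]
grip_width: 0.0853
```

Run:
```python
from h import *
to(.4437,.3335,.056)
im,d=ctrl.read_camera('wrist');save('w8',im,1.5)
```

```text
t 11.72 d [ 0.0009 -0.0009  0.002 ] r [ 0.0006  0.0009 -0.0001] p [0.4446 0.3344 0.058 ] F [ 0.5 -0.   1.7] w 0.0853
```

View pics/w8.png

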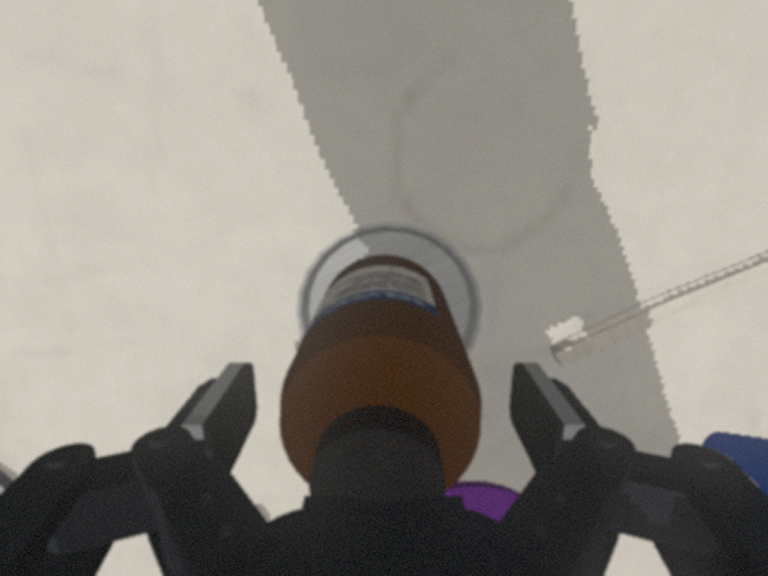

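The bottle (381,415) is centred between the pads and the palm is clear. Closing.

Call:
{"name": "apply_moves", "arguments": {
  "commands": [0, 0, 0, 0, 0, 0, 0, 0, 0, 0, 0, 0, 0, 0, 0, 0, 0, 0, 0, 0, 0, 0, 0, 0, 0, 0, 0, 0, 0, 0],
  "gripper": -1
}}

```text
t: 12.4
tcp_pos: [0.4453, 0.3347, 0.0593]
tool_rot: [[-1.0, 0.0, 0.003], [0.0, 1.0, 0.001], [-0.003, 0.001, -1.0]]
ft_force: [-1.7, -0.4, 5.6]
grip_width: 0.0575
```

Call:
{"name": "apply_moves", "arguments": {
  "commands": [0, 0, 0, 0, 0, 0, 0, 0, -0.005, 0, 0, 0, 0, 0, -0.015, 0, 0, 0, 0, 0, -0.03, 0, 0, 0, 0, 0, -0.05, 0, 0, 0]
}}

```text
t: 13.02
tcp_pos: [0.445, 0.3345, 0.1102]
tool_rot: [[-1.0, 0.0, 0.002], [0.0, 1.0, 0.001], [-0.002, 0.001, -1.0]]
ft_force: [0.6, 0.7, -2.5]
grip_width: 0.0574
```

Call:
{"name": "apply_moves", "arguments": {
  "commands": [0, 0, -0.015, 0, 0, 0, 0, 0, -0.02, 0, 0, 0, 0, 0, -0.02, 0, 0, 0, 0, 0, -0.02, 0, 0, 0]
}}

```text
t: 13.52
tcp_pos: [0.4442, 0.3341, 0.1293]
tool_rot: [[-1.0, 0.0, 0.0], [0.0, 1.0, 0.0], [-0.0, 0.0, -1.0]]
ft_force: [-0.2, 0.4, -3.1]
grip_width: 0.0577
```

Run:
```python
from h import *
to(.564,-.300,.13)
im,d=ctrl.read_camera('wrist');save('w9',im,1.5)
P=pose('wrist');np.savez('/tmp/w9',d=d)
```

```text
t 13.53 d [-0.1198 -0.6341 -0.0007] r [ 0.0002  0.0005 -0.0001] p [0.4442 0.3341 0.1293] F [-0.2  0.4 -3.1] w 0.0577
```

View pics/w9.png

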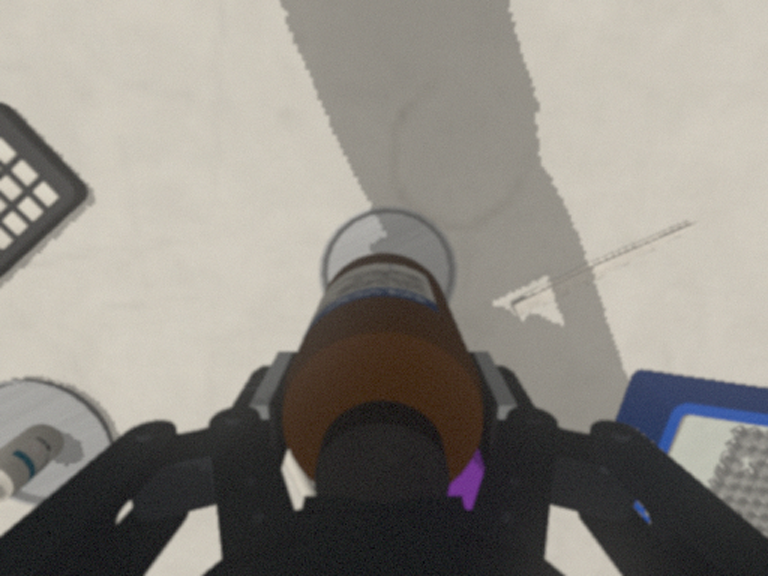

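It is held with the foot about 74 mm up. I'll go higher to clear the other bottles.

Call:
{"name": "apply_moves", "arguments": {
  "commands": [0, -0.02, -0.03, 0, 0, 0, -0.01, -0.06, -0.05, 0, 0, 0, -0.02, -0.11, -0.05, 0, 0, 0, -0.03, -0.16, -0.05, 0, 0, 0, -0.04, -0.21, -0.05, 0, 0, 0]
}}

```text
t: 14.2
tcp_pos: [0.4839, 0.1226, 0.1786]
tool_rot: [[-1.0, -0.0, -0.0], [-0.0, 1.0, 0.0], [0.0, 0.0, -1.0]]
ft_force: [0.8, -0.2, -2.1]
grip_width: 0.0579
```

Call:
{"name": "apply_moves", "arguments": {
  "commands": [-0.01, -0.05, 0, 0, 0, 0, -0.02, -0.1, 0, 0, 0, 0, -0.03, -0.15, 0, 0, 0, 0, -0.04, -0.2, 0, 0, 0, 0, -0.05, -0.24, 0, 0, 0, 0]
}}

```text
t: 14.82
tcp_pos: [0.5336, -0.1194, 0.1778]
tool_rot: [[-1.0, 0.001, -0.002], [0.001, 1.0, 0.0], [0.002, 0.0, -1.0]]
ft_force: [0.5, 0.5, -2.2]
grip_width: 0.0578
```

Run:
```python
from h import *
to(.564,-.300,.16)
```

```text
t 14.82 d [-0.0306 -0.1806  0.0177] r [ 0.0005 -0.0016 -0.001 ] p [ 0.5336 -0.1194  0.1778] F [ 0.5  0.5 -2.2] w 0.0578
```

Call:
{"name": "apply_moves", "arguments": {
  "commands": [-0.01, -0.05, 0, 0, 0, 0, -0.018, -0.1, 0, 0, 0, 0, -0.025, -0.15, 0, 0, 0, 0, -0.029, -0.175, 0, -0.0, 0, 0, -0.0306, -0.1806, 0, 0, 0, 0]
}}

```text
t: 15.45
tcp_pos: [0.5635, -0.3014, 0.1764]
tool_rot: [[-1.0, 0.003, -0.003], [0.003, 1.0, 0.002], [0.003, 0.002, -1.0]]
ft_force: [-0.2, 0.8, -4.1]
grip_width: 0.0578
```

Call:
{"name": "apply_moves", "arguments": {
  "commands": [0, 0, 0, 0, 0, 0, 0, 0, 0, 0, 0, 0, 0, 0, 0, 0, 0, 0]
}}

```text
t: 15.82
tcp_pos: [0.5635, -0.3001, 0.1764]
tool_rot: [[-1.0, 0.002, -0.003], [0.002, 1.0, 0.002], [0.003, 0.002, -1.0]]
ft_force: [0.5, -0.2, -3.0]
grip_width: 0.0572
```

Run:
```python
from h import *
to(.564,-.300,.085)
P=pose('wrist')
im,d=ctrl.read_camera('wrist');save('w10',im,1.5)
f=lambda x,y,z:at_z(P,(x+.5)/1.5-.5,(y+.5)/1.5-.5,z).round(4)
import builtins
c,R,o=P
# predict circle of rim at candidate centre
for cx,cy in [(.564,-.300)]:
    a=np.linspace(0,2*np.pi,200);im2=cv2.resize(im,None,fx=1.5,fy=1.5)
    for t in a:
        q=R.T@(np.array([cx+.062*np.cos(t),cy+.062*np.sin(t),.009])-o);x,y=q[0]/-q[2],-q[1]/-q[2];k=1+c['k1']*(x*x+y*y)
        u=c['cx']+c['fx']*x*k;v=c['cy']+c['fy']*y*k
        cv2.circle(im2,(int(u*1.5+.25),int(v*1.5+.25)),1,(255,0,0),-1)
    save('w10b',im2)
```

```text
t 15.82 d [-0.0008 -0.0001  0.0914] r [ 0.002  -0.0034 -0.002 ] p [ 0.5635 -0.3001  0.1764] F [ 0.5 -0.2 -3. ] w 0.0572
```

View pics/w10b.png

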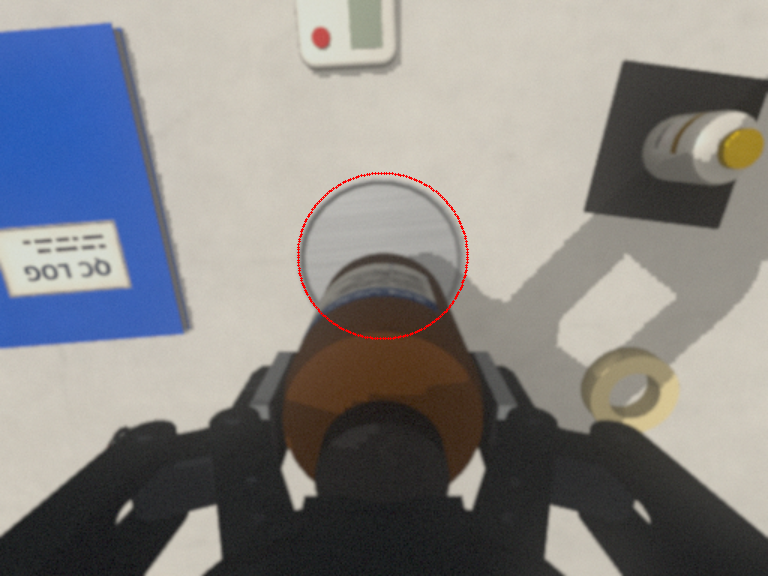

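The rim lies within about 3 mm of the circle predicted for (0.564, -0.300). I aim at x = 0.565 and lower.

Call:
{"name": "apply_moves", "arguments": {
  "commands": [-0.0015, 0, 0.025, 0.002, -0.0034, -0.002, -0.0015, 0, 0.05, 0.002, -0.0034, -0.002, -0.0015, 0, 0.075, 0.002, -0.0034, -0.002, -0.0015, 0, 0.095, 0.002, -0.0034, -0.002, -0.0015, 0, 0.108, 0.002, -0.0034, -0.002]
}}

```text
t: 16.5
tcp_pos: [0.5645, -0.2996, 0.0674]
tool_rot: [[-1.0, -0.0, -0.001], [-0.0, 1.0, 0.0], [0.001, 0.0, -1.0]]
ft_force: [-0.1, -0.1, -2.7]
grip_width: 0.0578
```

Call:
{"name": "apply_moves", "arguments": {
  "commands": [0, 0, 0, 0, 0, 0, 0, 0, 0, 0, 0, 0, 0, 0, 0, 0, 0, 0]
}}

```text
t: 16.88
tcp_pos: [0.5653, -0.3003, 0.0687]
tool_rot: [[-1.0, -0.0, 0.001], [-0.0, 1.0, -0.001], [-0.001, -0.001, -1.0]]
ft_force: [0.3, -0.7, -3.4]
grip_width: 0.0579
```

Run:
```python
from h import *
to(.565,-.300,.059)
im,d=ctrl.read_camera('scene');cv2.imwrite('pics/s11.png',cv2.resize(im[200:300,310:430,::-1],None,fx=5,fy=5,interpolation=cv2.INTER_CUBIC))
```

```text
t 16.88 d [0.0004 0.0003 0.0097] r [-0.0011  0.0014  0.0002] p [ 0.5653 -0.3003  0.0687] F [ 0.3 -0.7 -3.4] w 0.0579
```

View pics/s11.png

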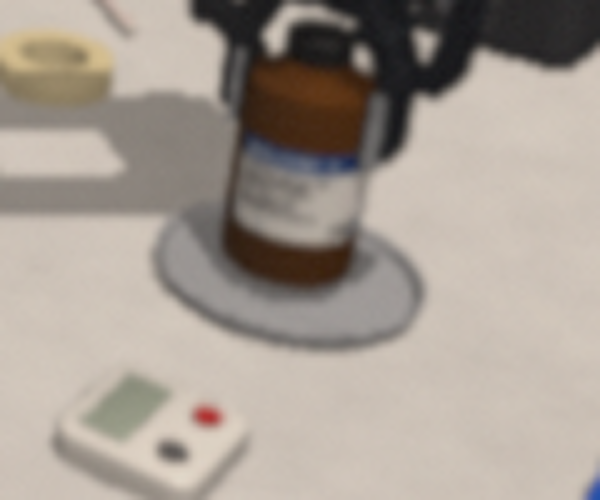

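The bottle hangs upright over the dish's middle: foot near (290,262), dish centre near (289,275). Lowering.

Call:
{"name": "apply_moves", "arguments": {
  "commands": [0, 0, 0.004, 0, 0, 0, 0, 0, 0.007, 0, 0, 0, 0, 0, 0.009, 0, 0, 0, 0, 0, 0.0095, 0, 0, 0, 0, 0, 0.0095, 0, 0, 0]
}}

```text
t: 17.55
tcp_pos: [0.5653, -0.3001, 0.0595]
tool_rot: [[-1.0, -0.0, 0.001], [-0.0, 1.0, -0.001], [-0.001, -0.001, -1.0]]
ft_force: [-1.6, 0.5, 1.3]
grip_width: 0.0578
```

Call:
{"name": "apply_moves", "arguments": {
  "commands": [0, 0, 0.001, 0, 0, 0, 0, 0, 0.001, 0, 0, 0]
}}

```text
t: 17.8
tcp_pos: [0.5655, -0.3002, 0.0594]
tool_rot: [[-1.0, -0.0, 0.002], [-0.0, 1.0, -0.001], [-0.002, -0.001, -1.0]]
ft_force: [-1.0, 2.1, 5.0]
grip_width: 0.0576
```

In contact with the floor. Releasing.

Call:
{"name": "apply_moves", "arguments": {
  "commands": [0, 0, 0, 0, 0, 0, 0, 0, 0, 0, 0, 0, 0, 0, 0, 0, 0, 0, 0, 0, 0, 0, 0, 0, 0, 0, 0, 0, 0, 0],
  "gripper": 1
}}

```text
t: 18.42
tcp_pos: [0.5655, -0.3002, 0.0593]
tool_rot: [[-1.0, -0.0, 0.002], [-0.0, 1.0, -0.001], [-0.002, -0.001, -1.0]]
ft_force: [0.5, 0.3, 1.1]
grip_width: 0.0854
```

Call:
{"name": "apply_moves", "arguments": {
  "commands": [0, 0, -0.02, 0, 0, 0, 0, 0, -0.05, 0, 0, 0, 0, 0, -0.09, 0, 0, 0, 0, 0, -0.13, 0, 0, 0, 0, 0, -0.15, 0, 0, 0]
}}

```text
t: 19.05
tcp_pos: [0.5668, -0.3011, 0.2141]
tool_rot: [[-1.0, -0.0, 0.007], [-0.0, 1.0, -0.005], [-0.007, -0.005, -1.0]]
ft_force: [-0.7, -0.5, 0.2]
grip_width: 0.0857
```

Call:
{"name": "apply_moves", "arguments": {
  "commands": [0, 0, 0, 0, 0, 0, 0, 0, 0, 0, 0, 0, 0, 0, 0, 0, 0, 0]
}}

```text
t: 19.42
tcp_pos: [0.5657, -0.3003, 0.2117]
tool_rot: [[-1.0, -0.0, 0.004], [-0.0, 1.0, -0.002], [-0.004, -0.002, -1.0]]
ft_force: [0.2, 0.2, 0.8]
grip_width: 0.0851
```

```bash
cat >> h.py <<'E'
def proj(P,p):
    c,R,o=P;q=R.T@(np.array(p)-o);x,y=q[0]/-q[2],-q[1]/-q[2];k=1+c['k1']*(x*x+y*y)
    return c['cx']+c['fx']*x*k,c['cy']+c['fy']*y*k
def over(P,im,circles,f=1.5):
    im2=cv2.resize(im,None,fx=f,fy=f,interpolation=cv2.INTER_CUBIC)
    for x,y,z,r,col in circles:
        for t in np.linspace(0,2*np.pi,120):
            u,v=proj(P,[x+r*np.cos(t),y+r*np.sin(t),z]);cv2.circle(im2,(int(u*f+.5*f),int(v*f+.5*f)),0,col,-1)
    return im2
E
python3 - <<'E'
from h import *
to(.565,.092,.2)
P=pose('wrist')
im,d=ctrl.read_camera('wrist')
save('w12',over(P,im,[(.565,-.3,.009,.062,(255,0,0)),(.565,-.3,.121,.016,(0,255,0))]))
E
```

```text
t 19.43 d [0.0006 0.3923 0.0108] r [-0.0024  0.0036  0.0004] p [ 0.5657 -0.3003  0.2117] F [0.2 0.2 0.8] w 0.0851
```

View pics/w12.png

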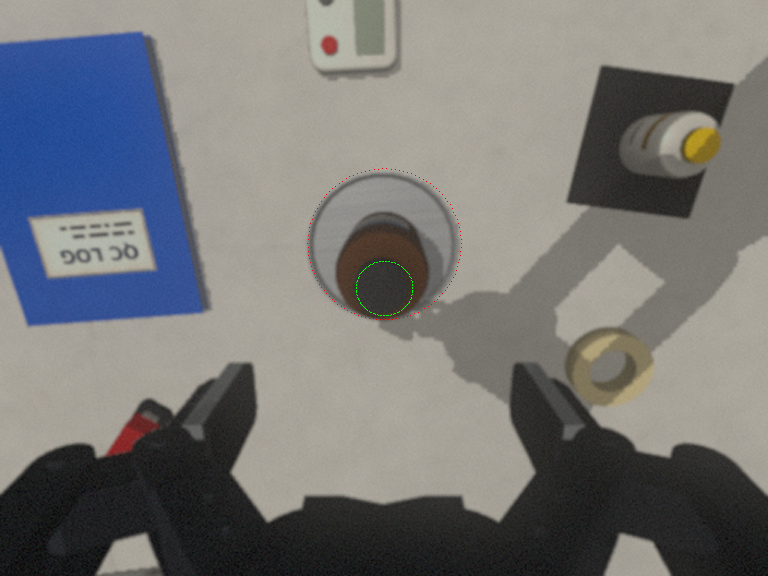

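The big bottle stands upright in the widest dish, with its cap on the predicted circle at (384,288) and the rim concentric to about 3 mm. Next is the small bottle.

Call:
{"name": "apply_moves", "arguments": {
  "commands": [0, 0.05, 0, 0, 0, 0, 0, 0.11, 0, 0, 0, 0, 0, 0.17, 0, 0, 0, 0, 0, 0.23, 0, 0, 0, 0, 0, 0.28, 0, 0, 0, 0]
}}

```text
t: 20.1
tcp_pos: [0.5647, -0.018, 0.2099]
tool_rot: [[-1.0, -0.001, 0.002], [-0.001, 1.0, -0.002], [-0.002, -0.002, -1.0]]
ft_force: [0.2, 0.3, -0.1]
grip_width: 0.0852
```

Call:
{"name": "apply_moves", "arguments": {
  "commands": [0, 0.05, 0, -0.002, 0.0036, 0, 0, 0.09, 0, -0.002, 0.0036, 0, 0, 0.111, 0, -0.002, 0.0036, 0, 0, 0.111, 0, -0.002, 0.0036, 0, 0, 0.111, 0, -0.002, 0.0036, 0]
}}

```text
t: 20.72
tcp_pos: [0.5648, 0.0916, 0.2094]
tool_rot: [[-1.0, -0.0, -0.002], [-0.0, 1.0, -0.001], [0.002, -0.001, -1.0]]
ft_force: [-0.7, -0.0, -0.4]
grip_width: 0.0854
```

Call:
{"name": "apply_moves", "arguments": {
  "commands": [0, 0, 0, 0, 0, 0, 0, 0, 0, 0, 0, 0, 0, 0, 0, 0, 0, 0]
}}

```text
t: 21.1
tcp_pos: [0.5648, 0.091, 0.2094]
tool_rot: [[-1.0, 0.001, -0.002], [0.001, 1.0, -0.001], [0.002, -0.001, -1.0]]
ft_force: [-0.1, -0.0, 0.2]
grip_width: 0.0855
```

Run:
```python
from h import *
to(.565,.092,.013)
P=pose('wrist')
im,d=ctrl.read_camera('wrist')
save('w13',over(P,im,[(.567,.089,.009,.053,(255,0,0)),(.564,.0925,.061,.008,(0,255,0))]))
```

```text
t 21.1 d [-0.0006  0.0012  0.1964] r [-0.0008 -0.0022 -0.0011] p [0.5648 0.091  0.2094] F [-0.1 -0.   0.2] w 0.0855
```

View pics/w13.png

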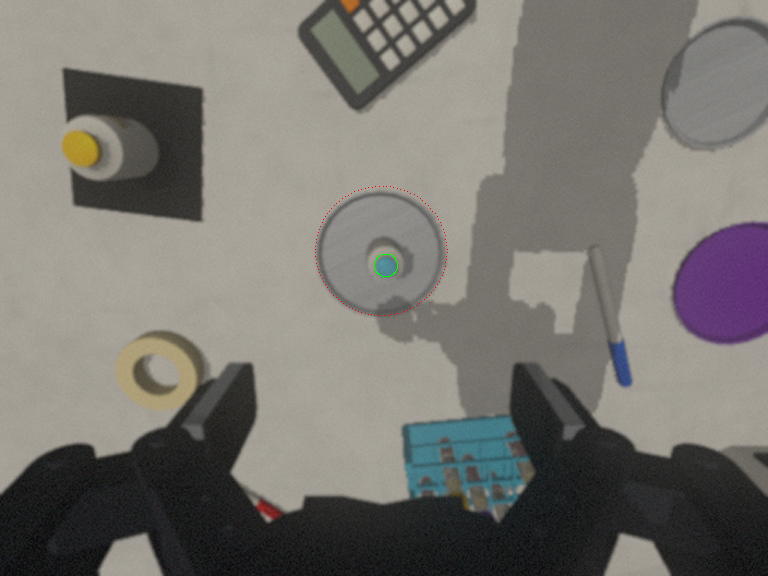

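The small bottle's cap at (386,265) matches (0.564, 0.0925), and the middle dish's centre is about (0.568, 0.089). Descending.

Call:
{"name": "apply_moves", "arguments": {
  "commands": [0.0005, 0.0015, 0.05, -0.001, -0.002, -0.001, 0.0005, 0.0015, 0.1, -0.001, -0.002, -0.001, 0.0005, 0.0015, 0.145, -0.001, -0.002, -0.001, 0.0005, 0.0015, 0.18, -0.001, -0.002, -0.001, 0.0005, 0.0015, 0.196, -0.001, -0.002, -0.001]
}}

```text
t: 21.78
tcp_pos: [0.5621, 0.0924, 0.0111]
tool_rot: [[-1.0, -0.0, -0.004], [-0.0, 1.0, 0.0], [0.004, 0.0, -1.0]]
ft_force: [-0.2, 0.2, -0.1]
grip_width: 0.0854
```

Call:
{"name": "apply_moves", "arguments": {
  "commands": [0, 0, 0, 0, 0, 0, 0, 0, 0, 0, 0, 0]
}}

```text
t: 22.02
tcp_pos: [0.5634, 0.0924, 0.0125]
tool_rot: [[-1.0, -0.0, -0.002], [-0.0, 1.0, 0.0], [0.002, 0.0, -1.0]]
ft_force: [0.5, 0.2, -0.2]
grip_width: 0.0852
```

Run:
```python
from h import *
to(.564,.0925,.013)
im,d=ctrl.read_camera('wrist');save('w14',im,1.5)
```

```text
t 22.02 d [-0.0006  0.0001 -0.0005] r [ 0.0002 -0.0018  0.0002] p [0.5634 0.0924 0.0125] F [ 0.5  0.2 -0.2] w 0.0852
```

View pics/w14.png

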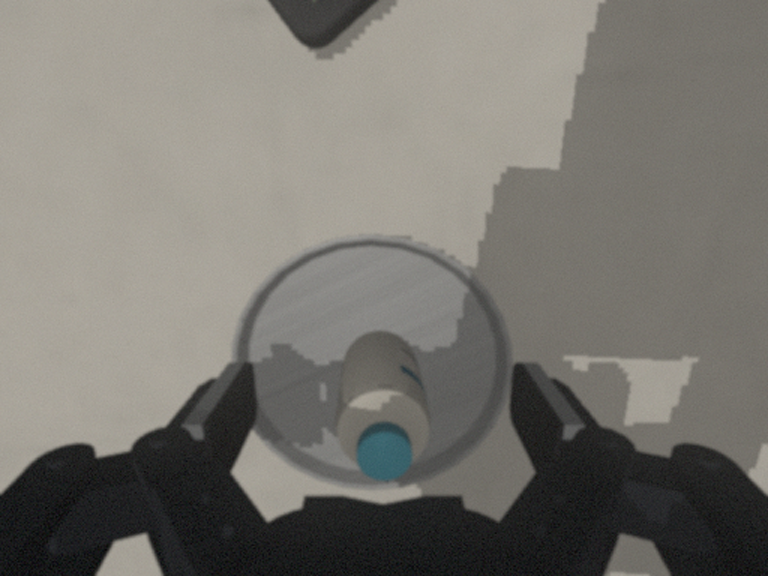

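The bottle is centred at column 384. Closing and lifting.

Call:
{"name": "apply_moves", "arguments": {
  "commands": [-0.0005, 0, 0, 0, 0, 0, -0.0005, 0, 0, 0, 0, 0, -0.0005, 0, 0, 0, 0, 0, -0.0005, 0, 0, 0, 0, 0, -0.0005, 0, 0, 0, 0, 0],
  "gripper": -1
}}

```text
t: 22.7
tcp_pos: [0.5647, 0.0924, 0.0134]
tool_rot: [[-1.0, -0.0, -0.0], [-0.0, 1.0, 0.0], [0.0, 0.0, -1.0]]
ft_force: [-1.0, 0.9, 5.6]
grip_width: 0.0264
```

Call:
{"name": "apply_moves", "arguments": {
  "commands": [0, 0, 0, 0, 0, 0, 0, 0, 0, 0, 0, 0, 0, 0, -0.01, 0, 0, 0, 0, 0, -0.04, 0, 0, 0, 0, 0, -0.08, 0, 0, 0]
}}

```text
t: 23.32
tcp_pos: [0.5633, 0.0924, 0.0931]
tool_rot: [[-1.0, -0.0, -0.004], [-0.0, 1.0, 0.0], [0.004, 0.0, -1.0]]
ft_force: [0.5, 0.0, -0.0]
grip_width: 0.0261
```

Call:
{"name": "apply_moves", "arguments": {
  "commands": [0, 0, 0, 0, 0, 0, 0, 0, 0, 0, 0, 0, 0, 0, 0, 0, 0, 0]
}}

```text
t: 23.7
tcp_pos: [0.5618, 0.0924, 0.0914]
tool_rot: [[-1.0, -0.0, -0.007], [-0.0, 1.0, 0.0], [0.007, 0.0, -1.0]]
ft_force: [-0.6, 0.3, -0.3]
grip_width: 0.0266
```

Run:
```python
from h import *
to(.4445,.3385,.1)
im,d=ctrl.read_camera('wrist');save('w15',im,1.5)
```

```text
t 23.7 d [ 0.1173  0.2461 -0.0077] r [ 0.0002 -0.007   0.0002] p [0.5618 0.0924 0.0914] F [-0.6  0.3 -0.3] w 0.0266
```

View pics/w15.png

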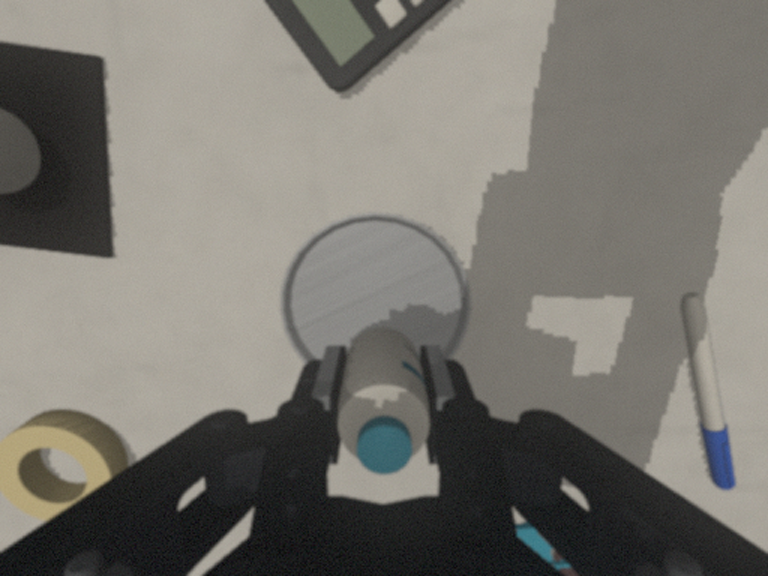

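It is held. Carrying it to the smallest dish.

Call:
{"name": "apply_moves", "arguments": {
  "commands": [0.02, 0.04, -0.01, 0, -0.007, 0, 0.043, 0.09, -0.01, 0, -0.007, 0, 0.067, 0.14, -0.01, 0, -0.007, 0, 0.09, 0.19, -0.01, 0, -0.007, 0, 0.11, 0.23, -0.01, 0, -0.007, 0]
}}

```text
t: 24.38
tcp_pos: [0.4502, 0.3238, 0.1012]
tool_rot: [[-1.0, -0.001, -0.002], [-0.001, 1.0, -0.001], [0.002, -0.001, -1.0]]
ft_force: [0.1, 0.1, -0.5]
grip_width: 0.0262
```

```bash
python3 -c "
from h import *
to(.4445,.3385,.1)"
```

```text
t 24.38 d [0.0057 0.0147 0.0012] r [-0.0005 -0.0016  0.001 ] p [0.4502 0.3238 0.1012] F [ 0.1  0.1 -0.5] w 0.0262
```

Call:
{"name": "apply_moves", "arguments": {
  "commands": [0.006, 0.0145, 0, 0, 0, 0, 0.006, 0.0145, 0, 0, 0, 0, 0.006, 0.0145, 0, 0, 0, 0, 0.006, 0.0145, 0, 0, 0, 0, 0.006, 0.0145, 0, 0, 0, 0]
}}

```text
t: 25.0
tcp_pos: [0.4448, 0.3374, 0.1012]
tool_rot: [[-1.0, 0.001, -0.001], [0.001, 1.0, -0.001], [0.001, -0.001, -1.0]]
ft_force: [0.5, 0.2, -0.7]
grip_width: 0.0262
```

Run:
```python
from h import *
to(.4445,.3385,.02)
P=pose('wrist')
im,d=ctrl.read_camera('wrist')
save('w16',over(P,im,[(.4445,.3385,.009,.044,(255,0,0))]))
```

```text
t 25.0 d [0.0002 0.0011 0.0812] r [-0.0006 -0.0015 -0.0008] p [0.4448 0.3374 0.1012] F [ 0.5  0.2 -0.7] w 0.0262
```

View pics/w16.png

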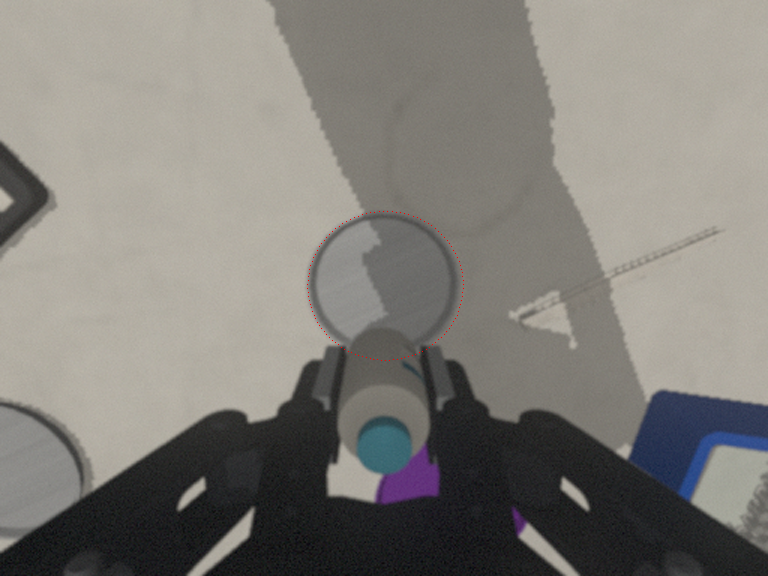

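The dish rim is concentric with the prediction (centre near (384,287)). Lowering.

Call:
{"name": "apply_moves", "arguments": {
  "commands": [0, 0.001, 0.025, 0, -0.0015, -0.001, 0, 0.001, 0.05, 0, -0.0015, -0.001, 0, 0.001, 0.07, 0, -0.0015, -0.001, 0, 0.001, 0.08, 0, -0.0015, -0.001, 0, 0.001, 0.083, 0, -0.0015, -0.001]
}}

```text
t: 25.68
tcp_pos: [0.4445, 0.3383, 0.0179]
tool_rot: [[-1.0, -0.0, -0.001], [-0.0, 1.0, -0.001], [0.001, -0.001, -1.0]]
ft_force: [-0.8, -0.0, -0.3]
grip_width: 0.0262
```

Call:
{"name": "apply_moves", "arguments": {
  "commands": [0, 0, 0, 0, 0, 0, 0, 0, 0, 0, 0, 0, 0, 0, 0, 0, 0, 0]
}}

```text
t: 26.05
tcp_pos: [0.445, 0.3386, 0.0186]
tool_rot: [[-1.0, -0.0, 0.001], [-0.0, 1.0, -0.0], [-0.001, -0.0, -1.0]]
ft_force: [0.1, 0.0, -1.1]
grip_width: 0.0263
```

```bash
python3 -c "
from h import *
to(.4445,.3385,.0135)"
```

```text
t 26.05 d [ 0.0005 -0.0001  0.0051] r [-0.0003  0.0006  0.0003] p [0.445  0.3386 0.0186] F [ 0.1  0.  -1.1] w 0.0263
```

Call:
{"name": "apply_moves", "arguments": {
  "commands": [0, 0, 0.002, 0, 0, 0, 0, 0, 0.004, 0, 0, 0, 0, 0, 0.005, 0, 0, 0, 0, 0, 0.0055, 0, 0, 0, 0, 0, 0.0055, 0, 0, 0]
}}

```text
t: 26.68
tcp_pos: [0.445, 0.3386, 0.0134]
tool_rot: [[-1.0, -0.0, 0.0], [-0.0, 1.0, -0.0], [-0.0, -0.0, -1.0]]
ft_force: [-2.1, -1.1, 3.6]
grip_width: 0.0264
```

Call:
{"name": "apply_moves", "arguments": {
  "commands": [0, 0, 0.001, 0, 0, 0, 0, 0, 0.001, 0, 0, 0]
}}

```text
t: 26.92
tcp_pos: [0.445, 0.3386, 0.0134]
tool_rot: [[-1.0, -0.001, 0.0], [-0.001, 1.0, -0.001], [-0.0, -0.001, -1.0]]
ft_force: [-3.6, -2.2, 8.3]
grip_width: 0.0261
```

Contact is a bit firm, so I ease off and release.

Call:
{"name": "apply_moves", "arguments": {
  "commands": [0, 0, 0, 0, 0, 0, 0, 0, 0, 0, 0, 0]
}}

```text
t: 27.18
tcp_pos: [0.4453, 0.3387, 0.0134]
tool_rot: [[-1.0, -0.0, 0.001], [-0.0, 1.0, -0.0], [-0.001, -0.0, -1.0]]
ft_force: [-1.0, -0.9, 2.1]
grip_width: 0.0265
```

Call:
{"name": "apply_moves", "arguments": {
  "commands": [0, 0, 0, 0, 0, 0, 0, 0, 0, 0, 0, 0, 0, 0, 0, 0, 0, 0, 0, 0, 0, 0, 0, 0, 0, 0, 0, 0, 0, 0],
  "gripper": 1
}}

```text
t: 27.8
tcp_pos: [0.4453, 0.3387, 0.0134]
tool_rot: [[-1.0, -0.0, 0.001], [-0.0, 1.0, -0.0], [-0.001, -0.0, -1.0]]
ft_force: [-0.8, 0.3, -1.1]
grip_width: 0.0855
```

Call:
{"name": "apply_moves", "arguments": {
  "commands": [0, 0, -0.03, 0, 0, 0, 0, 0, -0.07, 0, 0, 0, 0, 0, -0.12, 0, 0, 0, 0, 0, -0.17, 0, 0, 0, 0, 0, -0.19, 0, 0, 0]
}}

```text
t: 28.42
tcp_pos: [0.4469, 0.3398, 0.2078]
tool_rot: [[-1.0, -0.001, 0.007], [-0.001, 1.0, 0.003], [-0.007, 0.003, -1.0]]
ft_force: [0.1, 0.7, -0.4]
grip_width: 0.0851
```

Call:
{"name": "apply_moves", "arguments": {
  "commands": [0, 0, 0, 0, 0, 0, 0, 0, 0, 0, 0, 0, 0, 0, 0, 0, 0, 0]
}}

```text
t: 28.8
tcp_pos: [0.4459, 0.3392, 0.2057]
tool_rot: [[-1.0, -0.001, 0.004], [-0.001, 1.0, 0.001], [-0.004, 0.001, -1.0]]
ft_force: [0.3, -0.5, -0.2]
grip_width: 0.0855
```

Run:
```python
from h import *
to(.487,-.0998,.2)
P=pose('wrist')
im,d=ctrl.read_camera('wrist')
save('w17',over(P,im,[(.4445,.3385,.009,.044,(255,0,0)),(.4445,.3385,.061,.0085,(0,255,0))]))
```

```text
t 28.8 d [-0.0409 -0.439   0.0053] r [0.0013 0.0038 0.0005] p [0.4459 0.3392 0.2057] F [ 0.3 -0.5 -0.2] w 0.0855
```

View pics/w17.png

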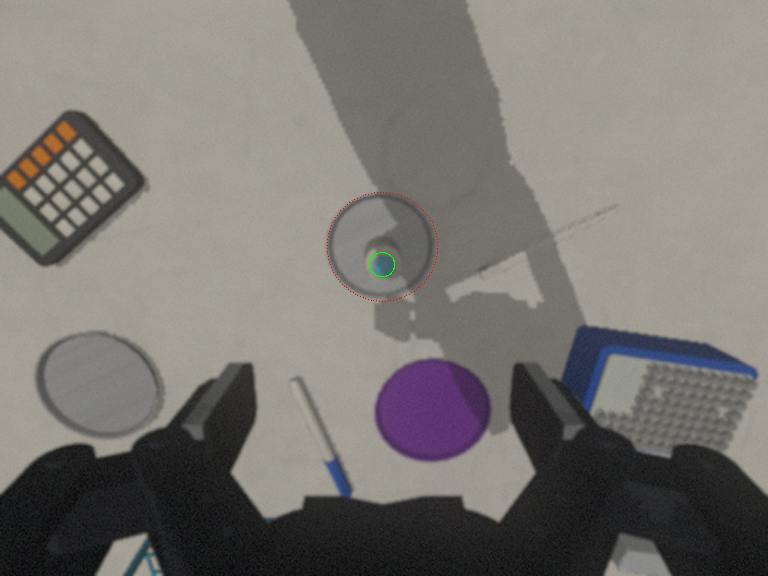

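The small bottle stands mid-dish (cap (382,264), rim centre (383,246)). Next I go back to the medium bottle.

Call:
{"name": "apply_moves", "arguments": {
  "commands": [-0.005, -0.05, 0, 0.001, 0.004, 0, -0.01, -0.11, 0, 0.001, 0.004, 0, -0.015, -0.17, 0, 0.001, 0.004, 0, -0.02, -0.23, 0, 0.001, 0.004, 0, -0.03, -0.29, 0, 0.001, 0.004, 0]
}}

```text
t: 29.48
tcp_pos: [0.4753, 0.0476, 0.2045]
tool_rot: [[-1.0, -0.001, -0.002], [-0.001, 1.0, 0.001], [0.002, 0.001, -1.0]]
ft_force: [1.5, -0.2, 0.7]
grip_width: 0.0852
```

```bash
python3 -c "
from h import *
to(.487,-.0998,.2)"
```

```text
t 29.48 d [-0.0116 -0.1474  0.0044] r [ 0.0006 -0.0016  0.0008] p [0.4753 0.0476 0.2045] F [ 1.5 -0.2  0.7] w 0.0852
```

Call:
{"name": "apply_moves", "arguments": {
  "commands": [-0.005, -0.05, 0, 0, 0, 0, -0.01, -0.1, 0, 0, 0, 0, -0.0116, -0.135, 0, 0, 0, 0, -0.0116, -0.1474, 0, 0, 0, 0, -0.0116, -0.1474, 0, 0, 0, 0]
}}

```text
t: 30.1
tcp_pos: [0.4866, -0.0998, 0.2037]
tool_rot: [[-1.0, 0.0, -0.003], [0.0, 1.0, 0.002], [0.003, 0.002, -1.0]]
ft_force: [-0.6, 0.6, -0.6]
grip_width: 0.0855
```

Call:
{"name": "apply_moves", "arguments": {
  "commands": [0, 0, 0, 0, 0, 0, 0, 0, 0, 0, 0, 0, 0, 0, 0, 0, 0, 0]
}}

```text
t: 30.48
tcp_pos: [0.4866, -0.0989, 0.2037]
tool_rot: [[-1.0, -0.001, -0.003], [-0.001, 1.0, 0.002], [0.003, 0.002, -1.0]]
ft_force: [0.5, -0.6, -0.4]
grip_width: 0.0856
```

Run:
```python
from h import *
to(.487,-.0998,.015)
P=pose('wrist')
im,d=ctrl.read_camera('wrist')
save('w18',over(P,im,[(.487,-.0998,.066,.011,(0,255,0))]))
```

```text
t 30.48 d [-0.001  -0.0012  0.1887] r [ 0.0019 -0.003   0.001 ] p [ 0.4866 -0.0989  0.2037] F [ 0.5 -0.6 -0.4] w 0.0856
```

View pics/w18.png

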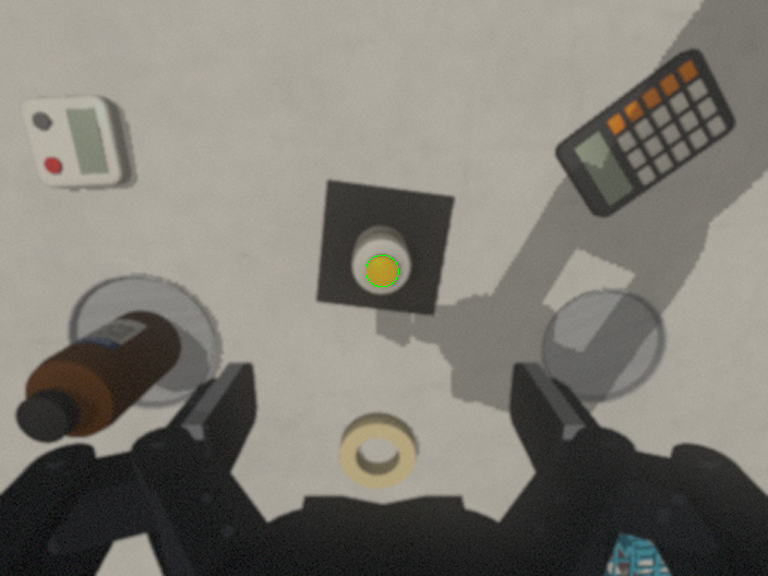

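The medium bottle's cap at (382,271) is where predicted. Descend and grip.

Call:
{"name": "apply_moves", "arguments": {
  "commands": [-0.0005, -0.001, 0.05, 0.002, -0.003, 0.001, -0.0005, -0.001, 0.1, 0.002, -0.003, 0.001, -0.0005, -0.001, 0.145, 0.002, -0.003, 0.001, -0.0005, -0.001, 0.175, 0.002, -0.003, 0.001, -0.0005, -0.001, 0.188, 0.002, -0.003, 0.001]
}}

```text
t: 31.15
tcp_pos: [0.4852, -0.099, 0.0139]
tool_rot: [[-1.0, -0.0, -0.003], [-0.0, 1.0, 0.001], [0.003, 0.001, -1.0]]
ft_force: [-0.3, 0.5, -0.2]
grip_width: 0.0854
```

Call:
{"name": "apply_moves", "arguments": {
  "commands": [0, 0, 0, 0, 0, 0, 0, 0, 0, 0, 0, 0, 0, 0, 0, 0, 0, 0]
}}

```text
t: 31.52
tcp_pos: [0.4865, -0.0995, 0.0154]
tool_rot: [[-1.0, -0.0, -0.0], [-0.0, 1.0, 0.0], [0.0, 0.0, -1.0]]
ft_force: [1.1, -0.1, -0.5]
grip_width: 0.0855
```

```bash
python3 -c "
from h import *
to(.487,-.0998,.015)"
```

```text
t 31.52 d [-0.0005 -0.0003  0.0004] r [ 0.     -0.0003  0.0002] p [ 0.4865 -0.0995  0.0154] F [ 1.1 -0.1 -0.5] w 0.0855
```

Call:
{"name": "apply_moves", "arguments": {
  "commands": [-0.0005, 0, 0, 0, 0, 0, -0.0005, 0, 0, 0, 0, 0, -0.0005, 0, 0, 0, 0, 0, -0.0005, 0, 0, 0, 0, 0, -0.0005, 0, 0, 0, 0, 0],
  "gripper": -1
}}

```text
t: 32.15
tcp_pos: [0.4878, -0.0999, 0.0161]
tool_rot: [[-1.0, -0.0, 0.001], [-0.0, 1.0, -0.001], [-0.001, -0.001, -1.0]]
ft_force: [-0.2, -0.7, 6.8]
grip_width: 0.0401
```

Call:
{"name": "apply_moves", "arguments": {
  "commands": [0, 0, 0, 0, 0, 0, 0, 0, 0, 0, 0, 0, 0, 0, -0.01, 0, 0, 0, 0, 0, -0.04, 0, 0, 0, 0, 0, -0.08, 0, 0, 0]
}}

```text
t: 32.78
tcp_pos: [0.4862, -0.0991, 0.0958]
tool_rot: [[-1.0, -0.0, -0.002], [-0.0, 1.0, 0.001], [0.002, 0.001, -1.0]]
ft_force: [0.8, 0.2, 0.1]
grip_width: 0.0401
```

Call:
{"name": "apply_moves", "arguments": {
  "commands": [0, 0, 0, 0, 0, 0, 0, 0, 0, 0, 0, 0, 0, 0, 0, 0, 0, 0]
}}

```text
t: 33.15
tcp_pos: [0.4847, -0.0986, 0.0943]
tool_rot: [[-1.0, -0.0, -0.006], [-0.0, 1.0, 0.002], [0.006, 0.002, -1.0]]
ft_force: [-0.8, 0.8, -0.6]
grip_width: 0.0398
```

```bash
python3 -c "
from h import *
to(.5675,.089,.1)"
```

```text
t 33.15 d [-0.0828  0.1876 -0.0058] r [ 0.0021 -0.0057  0.0002] p [ 0.4847 -0.0986  0.0943] F [-0.8  0.8 -0.6] w 0.0398
```

Call:
{"name": "apply_moves", "arguments": {
  "commands": [-0.02, 0.045, -0.006, 0.002, -0.006, 0, -0.04, 0.09, -0.006, 0.002, -0.006, 0, -0.06, 0.135, -0.006, 0.002, -0.006, 0, -0.077, 0.175, -0.006, 0.002, -0.006, 0, -0.083, 0.188, -0.006, 0.002, -0.006, 0]
}}

```text
t: 33.78
tcp_pos: [0.5673, 0.0916, 0.0987]
tool_rot: [[-1.0, -0.003, -0.002], [-0.003, 1.0, 0.0], [0.002, 0.0, -1.0]]
ft_force: [0.2, 0.3, 0.3]
grip_width: 0.0399
```

Call:
{"name": "apply_moves", "arguments": {
  "commands": [0, 0, 0, 0, 0, 0, 0, 0, 0, 0, 0, 0, 0, 0, 0, 0, 0, 0]
}}

```text
t: 34.15
tcp_pos: [0.5668, 0.0904, 0.0984]
tool_rot: [[-1.0, -0.001, -0.003], [-0.001, 1.0, 0.0], [0.003, 0.0, -1.0]]
ft_force: [-0.2, 0.7, -0.3]
grip_width: 0.0402
```

Run:
```python
from h import *
to(.5675,.089,.018)
P=pose('wrist')
im,d=ctrl.read_camera('wrist')
save('w19',over(P,im,[(.5675,.089,.009,.053,(255,0,0))]))
```

```text
t 34.15 d [-0.0009 -0.0014  0.0804] r [ 0.     -0.003   0.0014] p [0.5668 0.0904 0.0984] F [-0.2  0.7 -0.3] w 0.0402
```

View pics/w19.png

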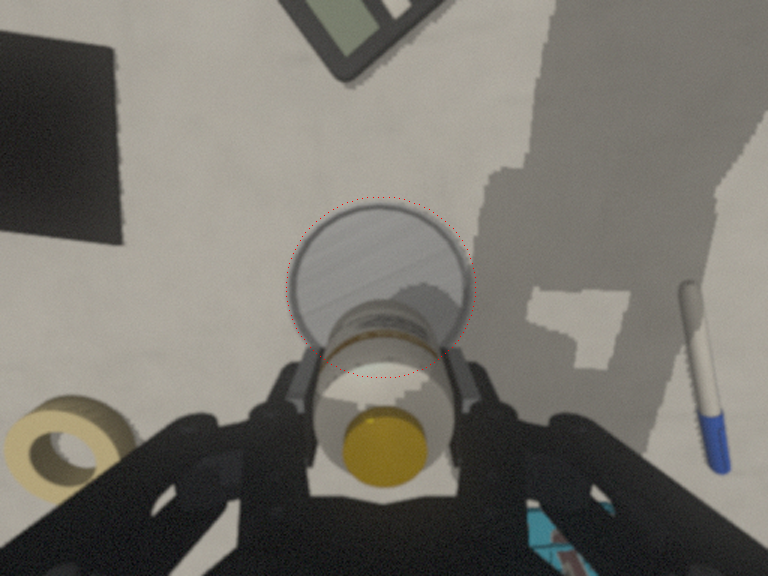

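The rim is concentric to about 2 mm. Aiming at (0.569, 0.089) and lowering.

Call:
{"name": "apply_moves", "arguments": {
  "commands": [-0.002, -0.0014, 0.025, 0, -0.003, 0.0014, -0.002, -0.0014, 0.05, 0, -0.003, 0.0014, -0.002, -0.0014, 0.07, 0, -0.003, 0.0014, -0.002, -0.0014, 0.078, 0, -0.003, 0.0014, -0.002, -0.0014, 0.08, 0, -0.003, 0.0014]
}}

```text
t: 34.83
tcp_pos: [0.5687, 0.0889, 0.0183]
tool_rot: [[-1.0, 0.0, 0.0], [0.0, 1.0, 0.0], [-0.0, 0.0, -1.0]]
ft_force: [0.9, 0.1, -0.8]
grip_width: 0.0401
```

Call:
{"name": "apply_moves", "arguments": {
  "commands": [0, 0, 0, 0, 0, 0, 0, 0, 0, 0, 0, 0, 0, 0, 0, 0, 0, 0]
}}

```text
t: 35.2
tcp_pos: [0.5693, 0.089, 0.019]
tool_rot: [[-1.0, 0.0, 0.001], [0.0, 1.0, 0.0], [-0.001, 0.0, -1.0]]
ft_force: [0.7, -0.4, -1.1]
grip_width: 0.0401
```

```bash
python3 -c "
from h import *
to(.569,.089,.0145)"
```

```text
t 35.2 d [0.0003 0.     0.0045] r [ 0.0001  0.0013 -0.0002] p [0.5693 0.089  0.019 ] F [ 0.7 -0.4 -1.1] w 0.0401
```

Call:
{"name": "apply_moves", "arguments": {
  "commands": [0, 0, 0.002, 0, 0, 0, 0, 0, 0.0035, 0, 0, 0, 0, 0, 0.0045, 0, 0, 0, 0, 0, 0.005, 0, 0, 0, 0, 0, 0.005, 0, 0, 0]
}}

```text
t: 35.83
tcp_pos: [0.5694, 0.089, 0.0151]
tool_rot: [[-1.0, 0.0, 0.001], [0.0, 1.0, -0.0], [-0.001, -0.0, -1.0]]
ft_force: [-4.2, 0.1, 7.2]
grip_width: 0.0401
```

Contact. Releasing and rising.

Call:
{"name": "apply_moves", "arguments": {
  "commands": [0, 0, 0, 0, 0, 0, 0, 0, 0, 0, 0, 0]
}}

```text
t: 36.08
tcp_pos: [0.5695, 0.089, 0.0152]
tool_rot: [[-1.0, 0.0, 0.001], [0.0, 1.0, -0.0], [-0.001, -0.0, -1.0]]
ft_force: [-0.3, -0.5, 1.3]
grip_width: 0.04
```

Call:
{"name": "apply_moves", "arguments": {
  "commands": [0, 0, 0, 0, 0, 0, 0, 0, 0, 0, 0, 0, 0, 0, 0, 0, 0, 0, 0, 0, 0, 0, 0, 0, 0, 0, 0, 0, 0, 0],
  "gripper": 1
}}

```text
t: 36.7
tcp_pos: [0.5695, 0.089, 0.0152]
tool_rot: [[-1.0, 0.0, 0.001], [0.0, 1.0, 0.0], [-0.001, 0.0, -1.0]]
ft_force: [-1.3, 0.5, -0.4]
grip_width: 0.0855
```

Call:
{"name": "apply_moves", "arguments": {
  "commands": [0, 0, -0.03, 0, 0, 0, 0, 0, -0.07, 0, 0, 0, 0, 0, -0.12, 0, 0, 0, 0, 0, -0.17, 0, 0, 0, 0, 0, -0.19, 0, 0, 0]
}}

```text
t: 37.33
tcp_pos: [0.5713, 0.0891, 0.2096]
tool_rot: [[-1.0, 0.0, 0.009], [0.0, 1.0, 0.0], [-0.009, 0.0, -1.0]]
ft_force: [-0.6, 0.3, -0.6]
grip_width: 0.0857
```

Call:
{"name": "apply_moves", "arguments": {
  "commands": [0, 0, 0, 0, 0, 0, 0, 0, 0, 0, 0, 0, 0, 0, 0, 0, 0, 0]
}}

```text
t: 37.7
tcp_pos: [0.5701, 0.0891, 0.2075]
tool_rot: [[-1.0, 0.0, 0.005], [0.0, 1.0, 0.0], [-0.005, 0.0, -1.0]]
ft_force: [-0.8, -0.4, -0.1]
grip_width: 0.0858
```

Run:
```python
from h import *
to(.4,.089,.25)
P=pose('wrist')
im,d=ctrl.read_camera('wrist')
save('w20',over(P,im,[(.569,.089,.009,.053,(255,0,0)),(.569,.089,.065,.011,(0,255,0))]))
```

```text
t 37.7 d [ 1.699e-01 -1.000e-04 -4.330e-02] r [ 0.      0.0047 -0.    ] p [0.5701 0.0891 0.2075] F [-0.8 -0.4 -0.1] w 0.0858
```

View pics/w20.png

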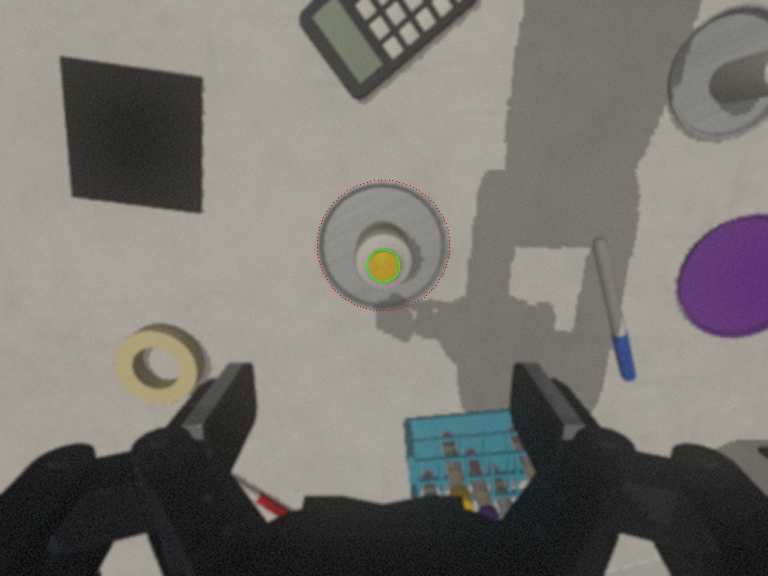

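The medium bottle is centred: cap (384,266), rim concentric. I'll pull back for a final view from above.

Call:
{"name": "apply_moves", "arguments": {
  "commands": [0.02, 0, -0.03, 0, 0, 0, 0.06, 0, -0.05, 0, 0, 0, 0.11, 0, -0.05, 0, 0, 0, 0.16, 0, -0.05, 0, 0, 0, 0.19, 0, -0.05, 0, 0, 0]
}}

```text
t: 38.38
tcp_pos: [0.3773, 0.0891, 0.2554]
tool_rot: [[-1.0, -0.0, 0.002], [-0.0, 1.0, -0.0], [-0.002, -0.0, -1.0]]
ft_force: [0.0, -0.5, -0.5]
grip_width: 0.0855
```

Call:
{"name": "apply_moves", "arguments": {
  "commands": [0, 0, 0, 0, 0, 0, 0, 0, 0, 0, 0, 0, 0, 0, 0, 0, 0, 0, 0, 0, 0, 0, 0, 0]
}}

```text
t: 38.88
tcp_pos: [0.378, 0.089, 0.2552]
tool_rot: [[-1.0, 0.0, 0.002], [0.0, 1.0, 0.0], [-0.002, 0.0, -1.0]]
ft_force: [-0.0, -0.1, 0.9]
grip_width: 0.0856
```

Run:
```python
from h import *
P=pose('top')
im,d=ctrl.read_camera('top')
D=[(.565,-.3,.062),(.569,.089,.053),(.4445,.3385,.044)]
cs=[(x,y,.009,r,(255,0,0)) for x,y,r in D]+[(.565,-.3,.121,.016,(0,255,0)),(.569,.089,.065,.011,(0,255,0)),(.4445,.3385,.061,.009,(0,255,0))]
o=over(P,im,cs,4)
save('t21',np.hstack([o[4*v-130:4*v+130,4*u-130:4*u+130] for u,v in [(160,214),(240,171),(367,169)]]))
save('t21full',im,1.5)
im,d=ctrl.read_camera('scene');save('s21',im,1.5)
```

```text
(no output)
```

View pics/t21.png

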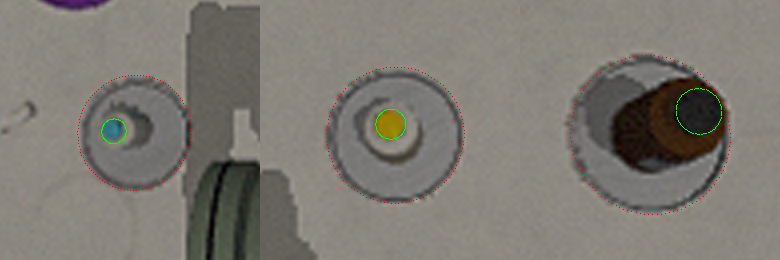

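View pics/t21full.png

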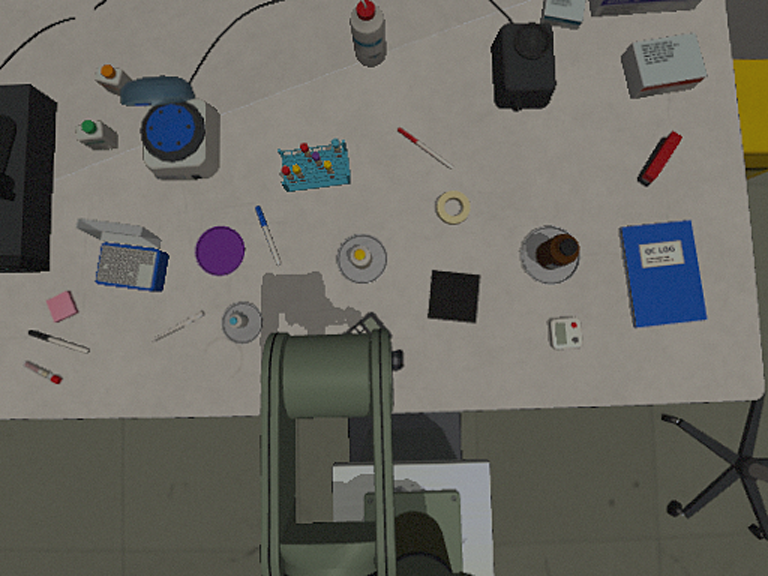

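View pics/s21.png

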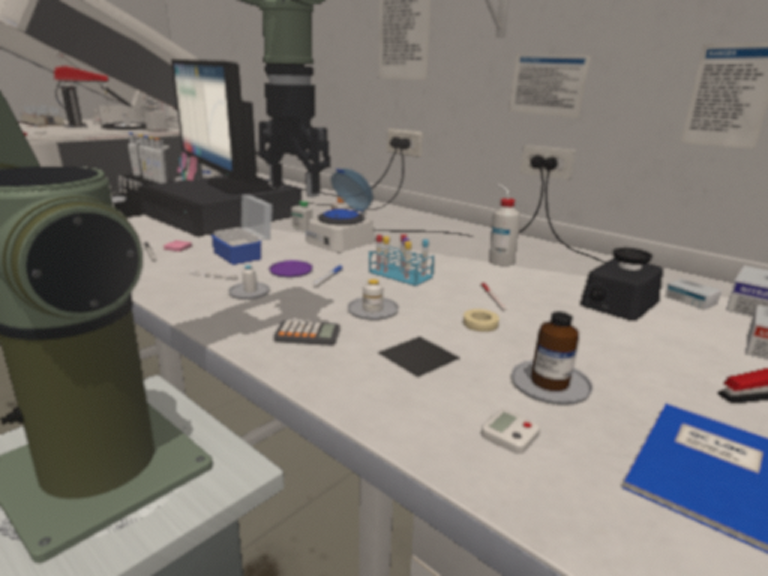

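All caps and rims sit on their predicted circles in the top view: small (115,130), medium (390,124) and big (698,111) in the crop. The timer, calculator and tape are at their starting pixels in the scene view. Handing in.

```bash
python3 -c "
from h import *
print(ctrl.finish_job())"
```

```text
the job is handed in; nothing more can be done
None
```

I swapped the three bottles and handed the job in at about 39 s. The medium bottle waited on the mat while the big one went to the widest dish and the small one to the smallest. The medium one then went to the middle-sized dish.

- **Bottles:** the last wrist and top views show all three upright and released. Each cap matches its dish's centre within about 3 mm, against the 15 mm allowed.
- **Bystanders:** the timer, calculator and tape show no visible shift in the scene view. In the last top view the arm partly hid the calculator.
- **Robot:** the gripper was open, about 0.25 m up and clear of everything.

Two checks disagreed:
- **Early wrist picture:** it put things about 14 mm off because the arm was still swinging. I repeated it once the arm had settled, and it then agreed with the top camera.
- **Dish centre:** the cameras differed on the widest dish's centre, by about 3 mm between the top and wrist views. A rough scene-view reading was about 8 mm off in x and about 5 mm in y. I went by the top and wrist views.

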